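# Restock the tea rack with the full tins

## Task

Get the tea station ready: the tea tins on the counter all look alike, so lift each one to feel whether it is full or empty. Stand every full tin in a bay of the wooden rack, pushed right back against its back board, and stand every empty tin on the steel tray for refilling; also lay the scoop in its wooden rest with the bowl in the round pocket and the handle's tail in the notch. Leave the cup and the timer behind the rack where they are.

Things in the scene. Friction and masses are not known exactly. Their poses are not given: they have to be found in the camera images.
- tin_a: one of up to six look-alike lidded tea tins: round, 54 mm across, 92 mm tall, dark green with a cream label and a brass disc on the lid (lid fixed). Full tins weigh 270 to 360 g, empty ones 75 to 105 g; nothing else tells them apart. Origin: centre of its underside, z up the tin. None is given if it is absent in this run
- tin_b: one of up to six look-alike lidded tea tins: round, 54 mm across, 92 mm tall, dark green with a cream label and a brass disc on the lid (lid fixed). Full tins weigh 270 to 360 g, empty ones 75 to 105 g; nothing else tells them apart. Origin: centre of its underside, z up the tin. None is given if it is absent in this run
- tin_c: one of up to six look-alike lidded tea tins: round, 54 mm across, 92 mm tall, dark green with a cream label and a brass disc on the lid (lid fixed). Full tins weigh 270 to 360 g, empty ones 75 to 105 g; nothing else tells them apart. Origin: centre of its underside, z up the tin. None is given if it is absent in this run
- tin_d: one of up to six look-alike lidded tea tins: round, 54 mm across, 92 mm tall, dark green with a cream label and a brass disc on the lid (lid fixed). Full tins weigh 270 to 360 g, empty ones 75 to 105 g; nothing else tells them apart. Origin: centre of its underside, z up the tin. None is given if it is absent in this run
- tin_e: one of up to six look-alike lidded tea tins: round, 54 mm across, 92 mm tall, dark green with a cream label and a brass disc on the lid (lid fixed). Full tins weigh 270 to 360 g, empty ones 75 to 105 g; nothing else tells them apart. Origin: centre of its underside, z up the tin. None is given if it is absent in this run
- tin_f: one of up to six look-alike lidded tea tins: round, 54 mm across, 92 mm tall, dark green with a cream label and a brass disc on the lid (lid fixed). Full tins weigh 270 to 360 g, empty ones 75 to 105 g; nothing else tells them apart. Origin: centre of its underside, z up the tin. None is given if it is absent in this run
- rack: light wooden tea rack, fixed, 270 mm (its y) by 87 mm (its x). Base board 12 mm thick; dividers 6 mm thick, reaching 40 mm above the counter from x = -23 to +27 mm, make four bays 60 mm wide, 66 mm apart, open to -x; the back board (52 mm high) has its face at x = +27 mm, the base's front edge is at x = -52 mm. Origin: on the counter, mid-row, at the axis of a tin touching the back board
- rack_home (a point): on the rack's base board (12 mm above the counter), straight above the rack's origin, same axes: a tin pushed right back has its origin at x = 0 here
- bay_1 (a point): centre of the underside of a tin that stands pushed right back in bay 1 (rack axes; y = 99 mm in the rack)
- bay_2 (a point): centre of the underside of a tin that stands pushed right back in bay 2 (rack axes; y = 33 mm in the rack)
- bay_3 (a point): centre of the underside of a tin that stands pushed right back in bay 3 (rack axes; y = -33 mm in the rack)
- bay_4 (a point): centre of the underside of a tin that stands pushed right back in bay 4 (rack axes; y = -99 mm in the rack)
- tray: small steel refill tray, fixed, 84 mm (its x) by 150 mm (its y), floor 3 mm thick, walls 3 mm thick and 14 mm high with a 2 mm bead; holds two tins side by side along its y. Origin: centre of its underside
- rest: light wooden scoop rest, fixed, 56 mm (its x) by 152 mm (its y), base 5 mm thick. Block at y = 18 to 75 mm with a round pocket 48 mm across, 14 mm deep, for the bowl; at y = -64 to -42 mm two cheeks, tops 19 mm up, with a 21 mm notch between for the tail; open between. A seated scoop has the rest's axes, its origin 7 mm above the rest's. Origin: centre of underside
- rest_pocket (a point): centre of the floor of the round pocket, 5 mm above the counter, rest axes
- scoop: steel scoop, 134 mm long, 50 g: round bowl 42 mm across, 30 mm tall at its +y end, handle 12 mm wide running to -y; from y = -19 to +26 mm the handle lies 17 to 24 mm above the scoop's underside, towards the tail (y = -67 mm) it comes down to the table. It rests leaning 0.06 rad, the origin 2 mm up. Origin: centre of its outline, at its underside; z up
- scoop_bowl (a point): centre of the underside of the scoop's bowl, 46.5 mm along +y from the scoop's origin
- machine_corner (a point): foot of the near left corner of the espresso machine, 540 mm tall, which fills all that lies both farther ahead (+x) and farther right (-y) than this point; its steam knobs reach 60 mm nearer. The arm starts to the right of the work: draw it in before swinging over
- espresso_cup: white espresso cup, 63 mm, loose, behind the work; a bystander
- timer: small shot timer standing on its edge, 22 x 62 x 56 mm, loose; a bystander

How it is judged:
By the outcome, as a careful person would: the job done as asked, in the order asked, and still so for the second after the job is handed in, with the robot touching nothing.
Of tin_a, tin_b, tin_c, tin_d, tin_e, tin_f only 4 to 6 are there at a start; the rules pass over those that are not, and their reading is None.
At some moment in a run one of scoop may be knocked a few centimetres aside while the robot is not near it.
It also fails if it takes over 210 s, if anything falls off the work surface, if the arm or the gripper's body presses on something with over 40 N, if the wrist force passes 120 N, or if a joint passes its speed limit or range.

## Robot

A 6-joint arm with a two-finger parallel gripper is mounted at the origin on a cart in front of the work surface, level with it; the furniture and walls round the work are solid. World frame = base frame: x ahead of the robot, y to its left, z up, the work surface at z = 0. Lengths are in m, angles in rad, forces in N, time in s.
With the tool pointing down it reaches from about 0.225 to 0.875 m from the base axis. Payload 3.4 kg.
Tool frame: the origin (TCP) lies at the very end of the fingers, on their centre line; the grasp point (between the pads) lies 19 mm behind it; z points along the fingers, y is the line along which they close (so a half turn about z gives the same grasp; the last joint's range is limited). The gripper opens to 85 mm and grips with 20 to 120 N. Pads are 22 mm wide; open, the fingers measure 114 mm over their backs; the gripper's body (76 mm by 85 mm) begins 54 mm behind the grasp point. The pads swing forward as they close: fully open they stand 13 mm farther back than shut.
Start: joints at [-1.316, 0.276, 1.505, -0, 1.361, -0.121], TCP at [0.211, -0.535, 0.231] pointing down, gripper open.
Joint ranges: [-2.89, 2.89], [-0.75, 2.08], [0.22, 2.7], [-1.18, 4.32], [0.11, 2.71], [-2.7, 2.7]. Speed limits (rad/s): [2.57, 2.57, 3.14, 3.14, 3.14, 3.14].

## Interface

Orientations are given as a unit quaternion [w, x, y, z].
In Python, from rig import manip gives the robot as it stands. The module is installed in compiled form; this text tells all that it offers.
- The arm moves only by the tool play_rows, never from a script. Its argument "motion" is a list of rows, each a list of 5 numbers: the shift along the tool's x, y, z in units of 40 mm (1.0 is 40 mm), then the turn about the tool's z in units of 10 degrees (1.0 is 10 degrees), then the finger opening in mm, from 0 to 85.4. A call has 1 to 5 rows; each row is the pose to reach, as a shift and turn from the pose commanded when the call began, along the tool's axes at that moment; what a row does not reach only later rows make up. A row lasts 1/8 s, in which the tool goes at most 62.5 mm and 10.7 degrees, less where a joint would pass 70% of its speed; a pose out of reach is approached as far as the arm can. A call with a gripper value outside its range is refused whole. The fingers move at their own pace and stop on an object; "newtons" is the grip in N (left out, the last holds). Time passes only in rows, so rows that repeat a pose let the fingers close. It gives the time, the measured TCP pose, the force, the opening and the grip force at its end, in the units of the state.
- manip.get_state(): the state, without advancing time (a new reading comes with each control period).
- manip.get_image(name): name is "scene" or "top" or "wrist"; returns a dict with "img" (480x640x3 uint8, red, green, blue), "range_z" (480x640 float32, m along the optical axis (not along the pixel's ray), 0 where there is no reading), "fx", "fy", "cx", "cy" (pixels), "R" (3x3) and "t" (3): a world point X has camera coordinates R X + t. Camera axes: x right, y down, z forward; pixel columns grow to the right and rows downward; lengths in m; the calibration is good to about 2 mm. A picture is of the moment at which its call begins.
- manip.sign_off(): hands the job in; it is judged then, once.
The state is a dict: "clock": time; "qpos": joint angles; "qd": joint speeds; "effort": joint torques, N m; "position": TCP position; "ee_rot": TCP orientation; "contact_force": force on the tool from outside, world axes, zero at the start; "moment": the same for the moment, N m; "width": finger opening in m; "gripper_force": force on a finger pad.
Only numpy, scipy, OpenCV 4.12 (cv2) and the standard library are available. Lean on these libraries where they do the work, as an engineer would, in place of code of your own. Each camera call takes 0.05 s, during which the arm holds its last target. There are 200 camera calls.

## Working session

There is one attempt and no reset: what is moved stays moved. The work goes in short steps, Python scripts to look and compute and a tool call to move; the robot and the scene stay as the last step left them, time stands still between calls to the robot, and variables do not carry over. Pictures are saved under pics/ and viewed, at most 14 in all, crops included, and the job is handed in when it is done.

Besides the shell and the picture viewer there is one more tool, called after "Call:" in YAML: its name, and indented under it one key for each argument. play_rows: Moves the arm, as the interface text tells. Its arguments: {"type":"object","properties":{"motion":{"type":"array","items":{"type":"array","items":{"type":"number"}}},"newtons":{"type":"number"}},"required":["motion"]}

```bash
mkdir -p pics; ls; python3 - <<'E'
from rig import manip
import cv2,numpy as np,pickle
s=manip.get_state();print(s)
for n in("scene","top"):
    d=manip.get_image(n);pickle.dump(d,open(f"{n}.pkl","wb"));cv2.imwrite(f"pics/{n}0.png",d["img"][:,:,::-1]);print(n,d["fx"],d["R"],d["t"],(d["range_z"]>0).mean())
E
```

```text
pics
{'clock': 0.0, 'qpos': array([-1.31602689e+00,  2.76635748e-01,  1.50613591e+00, -2.46172245e-05,
        1.36068938e+00, -1.20987812e-01]), 'qd': array([ 1.41275515e-03,  7.34053936e-04, -1.18756018e-03,  4.66807629e-05,
       -5.55042111e-04,  7.48001371e-04]), 'effort': array([-1.19083281e-03, -4.16774690e+01, -2.45804554e+01, -4.86177178e-04,
        1.10527565e-02, -3.27145180e-06]), 'position': array([ 0.21087217, -0.53437451,  0.23041536]), 'ee_rot': array([-9.31300353e-04,  9.82401756e-01,  1.86777723e-01, -7.44510162e-05]), 'contact_force': array([ 1.04933674,  0.26276678, -0.31306345]), 'moment': array([ 0.0483539 , -0.03943583, -0.01651795]), 'gripper_force': 0.0, 'width': 0.08532670658909766}
scene 557.2948741432506 [[-0.82649926 -0.56280164  0.01238082]
 [-0.23164145  0.31996627 -0.91867504]
 [ 0.51307037 -0.76215215 -0.39482007]] [0.48131843 0.20832625 0.93736552] 0.9960970052083333
top 510.6512914788425 [[ 0.00402798 -0.99997719  0.00542174]
 [-0.98229727 -0.00497208 -0.18726278]
 [ 0.18728547 -0.00457147 -0.98229489]] [-0.03317722  0.61885516  0.95681223] 0.9961393229166666
```

View pics/top0.png

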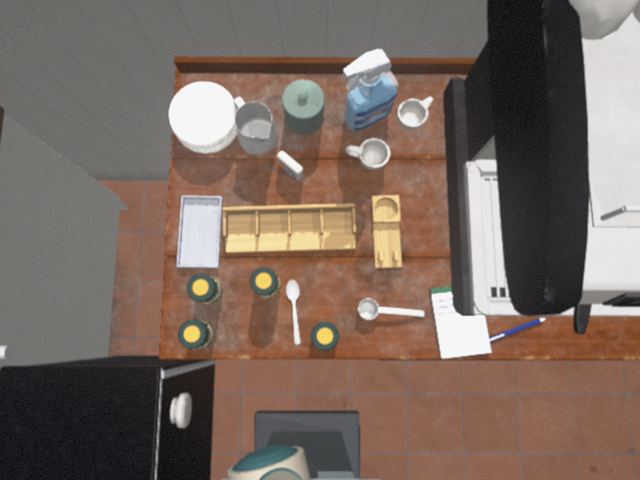

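View pics/scene0.png

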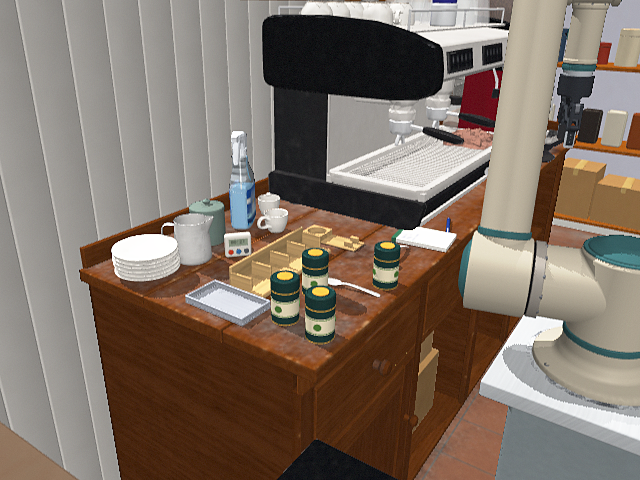

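Top view: four tins with brass discs at (204,288), (265,281), (195,334) and (324,336). The tray is at (200,232), the rack at (290,230), the rest at (387,231), and the scoop has its bowl at (368,309) and tail at (424,314). The scene view shows the same four tins.

```bash
cat > h.py <<'E'
import cv2,numpy as np,pickle
from rig import manip
def grab(n):
    return manip.get_image(n)
def ray(d,u,v,z):
    r=d["R"].T@np.array([(u-d["cx"])/d["fx"],(v-d["cy"])/d["fy"],1]);c=-d["R"].T@d["t"]
    return c+r*(z-c[2])/r[2]
def cloud(d):
    v,u=np.mgrid[:480,:640];Z=d["range_z"]
    P=np.stack([(u-d["cx"])/d["fx"]*Z,(v-d["cy"])/d["fy"]*Z,Z],-1)-d["t"]
    return P@d["R"]
def blobs(m,amin=30):
    n,l,s,c=cv2.connectedComponentsWithStats(m.astype(np.uint8))
    return [(c[i],s[i,4],l==i) for i in range(1,n) if s[i,4]>=amin]
def discs(d):
    hsv=cv2.cvtColor(d["img"],cv2.COLOR_RGB2HSV);P=cloud(d)
    m=(hsv[...,0]>17)&(hsv[...,0]<30)&(hsv[...,1]>170)&(hsv[...,2]>140)&(P[...,2]>.07)
    return [(c,a,ray(d,*c,.092)) for c,a,_ in blobs(m,15)]
E
python3 - <<'E'
from h import *
np.set_printoptions(precision=4,suppress=True)
d=pickle.load(open("top.pkl","rb"));P=cloud(d);hsv=cv2.cvtColor(d["img"],cv2.COLOR_RGB2HSV)
for c,a,p in discs(d):print("disc",c,a,p)
d2=pickle.load(open("scene.pkl","rb"))
for c,a,p in discs(d2):print("disc scene",c,a,p)
for n,(u,v) in dict(tray=(200,232),rackb=(270,245),racktop=(290,207),restblk=(376,220),rest=(387,245),scoop=(368,309),handle=(400,311),tail=(420,314),table=(330,300),cup=(374,153)).items(): print(n,hsv[v,u],P[v,u])
# light wood
m=(hsv[...,0]>12)&(hsv[...,0]<26)&(hsv[...,1]>60)&(hsv[...,1]<190)&(hsv[...,2]>130)&(P[...,2]>.002)&(P[...,2]<.08)&(P[...,0]>.3)
for c,a,l in blobs(m,300):
    Q=P[l];r=cv2.minAreaRect(Q[:,:2].astype(np.float32)*1000);print("wood",c,a,r,Q[:,2].min(),Q[:,2].max())
    lo,hi=np.percentile(Q[:,2],[2,98])
    top=Q[Q[:,2]>hi-.006];print("   top",hi,cv2.minAreaRect(top[:,:2].astype(np.float32)*1000))
m=np.zeros((480,640),bool);m[185:275,170:228]=1
g=m&(hsv[...,1]<90)&(hsv[...,2]>120)
for c,a,l in blobs(g,300):
    Q=P[l];print("tray",c,a,cv2.minAreaRect(Q[:,:2].astype(np.float32)*1000),np.percentile(Q[:,2],[5,50,95]))
m=np.zeros((480,640),bool);m[290:330,350:428]=1
g=m&(hsv[...,1]<70)&(hsv[...,2]>90)
for c,a,l in blobs(g,100):
    Q=P[l];print("scoop",c,a,cv2.minAreaRect(Q[:,:2].astype(np.float32)*1000),np.percentile(Q[:,2],[5,50,95]))
    v,u=np.nonzero(l);print(u.min(),u.max(),v.min(),v.max())
for n,sl in dict(rk=(195,260,215,362),rs=(190,272,365,408)).items():
    a,b,c,e=sl;cv2.imwrite(f"pics/{n}.png",cv2.resize(d["img"][a:b,c:e,::-1],None,fx=4,fy=4,interpolation=cv2.INTER_CUBIC))
k=np.hstack([cv2.resize(d["img"][185:275,165:225,::-1],None,fx=5,fy=5),cv2.resize(d["img"][185:275,360:445,::-1],None,fx=5,fy=5)]);cv2.imwrite("pics/k.png",k)
E
```

```text
disc scene [387.2982 245.386 ] 57 [ 0.4258 -0.0382  0.092 ]
disc scene [315.0952 252.4286] 63 [0.527  0.0777 0.092 ]
disc scene [284.8718 276.0385] 78 [0.5138 0.1954 0.092 ]
disc scene [319.8842 291.5263] 95 [0.4294 0.2071 0.092 ]
tray [117  10 232] [0.6388 0.2145 0.0037]
rackb [ 24  77 245] [0.6108 0.0665 0.0099]
racktop [ 18 107 226] [0.6811 0.0239 0.0542]
restblk [ 21  96 239] [ 0.6629 -0.1536  0.0201]
rest [ 22  95 239] [ 0.6131 -0.1777  0.0038]
scoop [ 18   6 215] [ 0.4803 -0.1363  0.0002]
handle [  0   0 245] [ 0.4756 -0.1986  0.0201]
tail [ 30   1 243] [ 0.4702 -0.2409  0.0092]
table [ 10 101 157] [ 0.4985 -0.0585 -0.0024]
cup [ 19  17 213] [ 0.8139 -0.1535  0.0076]
wood [386.1492 230.1645] 1957 ((644.4168701171875, -177.5786895751953), (158.5695343017578, 61.866249084472656), 1.3661078214645386) 0.002026732551664808 0.024928835216697837
   top 0.022332564362109952 ((648.4896240234375, -175.73435974121094), (139.60272216796875, 56.26640701293945), 2.067549467086792)
wood [289.0616 228.3003] 5711 ((650.4234008789062, 27.722488403320312), (102.07467651367188, 282.43792724609375), 2.152749538421631) 0.00203300439002833 0.05819649503272095
   top 0.053492202437919904 ((683.5201416015625, 27.636337280273438), (9.606042861938477, 267.2550354003906), 1.987792730331421)
tray [199.5709 232.3146] 3414 ((549.7260131835938, 153.64068603515625), (401.1767578125, 161.87413024902344), 34.04672622680664) [-0.0002  0.0041  0.0171]
scoop [383.751  309.9656] 755 ((474.78436279296875, -134.77197265625), (56.269325256347656, 229.876708984375), 9.094261169433594) [-0.0004  0.0084  0.0275]
357 424 298 320
```

View pics/k.png

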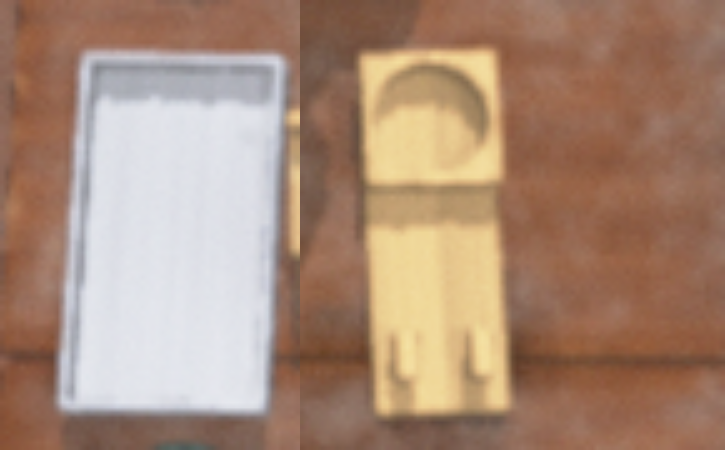

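View pics/rk.png

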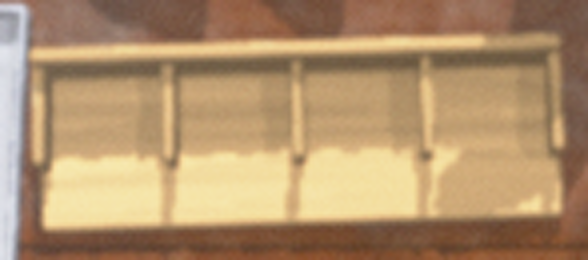

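Crop views: tray rim corners are at crop (83,53), (287,60), (268,410), (60,408). The rest block's top corners and base end are clear, and so are the rack's front edge (44,229)-(562,214) and board top (33,46)-(560,34). I'll cast rays on those.

```bash
python3 - <<'E'
from h import *
np.set_printoptions(precision=4,suppress=True)
d=pickle.load(open("top.pkl","rb"));P=cloud(d);hsv=cv2.cvtColor(d["img"],cv2.COLOR_RGB2HSV)
def R(pts,z,s,o):
    return np.array([ray(d,(x+.5)/s-.5+o[0],(y+.5)/s-.5+o[1],z)[:2] for x,y in pts])
t=R([(83,53),(287,60),(268,410),(60,408)],.015,5,(165,185));print("tray",t,t.mean(0))
b=R([(358,52),(500,48),(502,184),(362,186)],.019,5,(300,185));print("block",b,b.mean(0),)
b=R([(378,416),(512,412)],.005,5,(300,185));print("restend",b)
E
python3 - <<'E'
from h import *
np.set_printoptions(precision=4,suppress=True)
d=pickle.load(open("top.pkl","rb"));P=cloud(d);hsv=cv2.cvtColor(d["img"],cv2.COLOR_RGB2HSV)
def R(pts,z,s,o):
    return np.array([ray(d,(x+.5)/s-.5+o[0],(y+.5)/s-.5+o[1],z)[:2] for x,y in pts])
o=(360-60,185)
b=R([(358-0,52),(500,48),(502,184),(362,186)],.019,5,(300,185));print("block",b.mean(0))
b=R([(33,46),(560,34)],.052,4,(215,195));print("board",b)
b=R([(44,229),(562,214)],.006,4,(215,195));print("front",b)
b=R([(38,163),(171,162),(298,160),(426,155),(559,150)],.040,4,(215,195));print("div",b)
m=(hsv[...,0]>17)&(hsv[...,0]<30)&(hsv[...,1]>150)&(hsv[...,2]>120)
for c,a,l in blobs(m,40): print(c,a,ray(d,*c,.092))
m=np.zeros((480,640),bool);m[295:325,352:430]=1
g=m&(hsv[...,1]<60)&(hsv[...,2]>100)
for c,a,l in blobs(g,100):
    v,u=np.nonzero(l);print(c,a,u.min(),u.max(),v.min(),v.max())
    for uu in range(u.min(),u.max(),5): print(uu,v[u==uu].min(),v[u==uu].max(),end="; ")
E
```

```text
tray [[0.7153 0.2551]
 [0.7128 0.1692]
 [0.5644 0.1712]
 [0.5648 0.2564]] [0.6393 0.213 ]
block [[ 0.7169 -0.1446]
 [ 0.719  -0.2044]
 [ 0.6604 -0.2037]
 [ 0.6592 -0.1454]] [ 0.6889 -0.1745]
restend [[ 0.5648 -0.152 ]
 [ 0.5667 -0.2077]]
block [ 0.6889 -0.1745]
board [[ 0.6828  0.1597]
 [ 0.6905 -0.1069]]
front [[ 0.5965  0.1587]
 [ 0.6057 -0.1107]]
div [[ 0.6249  0.1571]
 [ 0.6257  0.0898]
 [ 0.6271  0.0255]
 [ 0.63   -0.0393]
 [ 0.6329 -0.1068]]
[383.5764 309.9389] 720 358 424 298 320
358 305 313; 363 299 318; 368 298 320; 373 300 319; 378 304 313; 383 307 313; 388 307 313; 393 307 313; 398 308 314; 403 308 314; 408 308 315; 413 309 315; 418 309 316; 423 310 316;
```

```bash
python3 - <<'E'
from h import *
np.set_printoptions(precision=4,suppress=True)
d=pickle.load(open("top.pkl","rb"));hsv=cv2.cvtColor(d["img"],cv2.COLOR_RGB2HSV);P=cloud(d)
print(hsv[288,200],P[288,200])
m=(hsv[...,0]>15)&(hsv[...,0]<32)&(hsv[...,1]>195)&(hsv[...,2]>150)
for c,a,l in blobs(m,40): print(c,a,ray(d,*c,.092))
# scoop: bowl rim, handle line
m=np.zeros((480,640),bool);m[295:325,352:430]=1
g=m&(hsv[...,1]<60)&(hsv[...,2]>100);v,u=np.nonzero(g)
b=u<380;(c,r)=cv2.minEnclosingCircle(np.stack([u[b],v[b]],1).astype(np.float32));print("bowl",c,r,ray(d,*c,.028))
for uu in (386,400,412,422):
    vv=v[u==uu].mean();q=P[int(vv),uu];print("handle",uu,vv,q,ray(d,uu,vv,max(q[2],0)))
# machine: tall points with smallest x and largest y
for lo,hi in((.03,.08),(.1,.2),(.2,.35),(.35,.6)):
    Q=P[(P[...,2]>lo)&(P[...,2]<hi)&(P[...,1]<-.24)&(P[...,0]>.3)]
    if len(Q):print(lo,hi,"xmin",np.percentile(Q[:,0],1),"ymax",np.percentile(Q[:,1],99),len(Q))
E
```

```text
[ 24 141 243] [0.5136 0.189  0.0931]
bowl (368.42181396484375, 308.6851806640625) 11.42445182800293 [ 0.4795 -0.1343  0.028 ]
handle 386 310.0 [ 0.4772 -0.1695  0.0267] [ 0.4772 -0.1695  0.0267]
handle 400 311.0 [ 0.4756 -0.1986  0.0201] [ 0.4756 -0.1986  0.0201]
handle 412 312.0 [ 0.4738 -0.223   0.0188] [ 0.4738 -0.223   0.0188]
handle 422 313.5 [ 0.4722 -0.2447  0.0109] [ 0.4712 -0.2446  0.0109]
0.03 0.08 xmin 0.4843412159751808 ymax -0.24288620439501882 4122
0.1 0.2 xmin 0.46533033246429345 ymax -0.24660839665671308 9935
0.2 0.35 xmin 0.4356501994770307 ymax -0.24313734386167948 2005
0.35 0.6 xmin 0.46386908210430067 ymax -0.2860482318512273 44105
```

Call:
play_rows:
  motion:
    - [0,0,0,-1,85]
    - [0,0,0,-2,85]
    - [0,0,0,-3,85]
    - [0,0,0,-4,85]
    - [0,0,0,-5,85]

```text
clock: 0.72
position: [0.2109, -0.5346, 0.2308]
ee_rot: [-0.001, 0.81, 0.587, 0.0]
contact_force: [0.9, 0.2, 0.3]
width: 0.0849
gripper_force: 0.0
```

Call:
play_rows:
  motion:
    - [1.3,-0.8,0,-0.9,85]
    - [2.6,-1.6,0,-1.8,85]
    - [3.9,-2.4,0,-1.8,85]
    - [5.1,-3.2,0,-1.8,85]
    - [5.1,-3.2,0,-1.8,85]

```text
clock: 1.35
position: [0.1532, -0.2961, 0.2308]
ee_rot: [-0.001, 0.71, 0.704, 0.001]
contact_force: [0.0, -0.7, 0.0]
width: 0.0851
gripper_force: 0.0
```

Call:
play_rows:
  motion:
    - [1.1,1.1,0,0,85]
    - [2.1,2.2,0,0,85]
    - [3.2,3.3,0,0,85]
    - [4.2,4.4,0,0,85]
    - [5.2,5.4,0,0,85]

```text
clock: 1.98
position: [0.3744, -0.0936, 0.2314]
ee_rot: [0.001, 0.71, 0.704, 0.0]
contact_force: [1.2, -1.3, 0.8]
width: 0.0849
gripper_force: 0.0
```

Call:
play_rows:
  motion:
    - [0.7,0.8,0,0,85]
    - [1.2,1.4,0,0,85]
    - [1.2,1.4,0,0,85]
    - [1.2,1.4,0,0,85]

```text
clock: 2.48
position: [0.4282, -0.0475, 0.2308]
ee_rot: [-0.0, 0.71, 0.704, -0.001]
contact_force: [-0.8, -0.6, -0.1]
width: 0.0849
gripper_force: 0.0
```

```bash
python3 - <<'E'
from h import *
np.set_printoptions(precision=4,suppress=True)
s=manip.get_state();print(s["position"],s["ee_rot"],s["contact_force"],s["qpos"])
w=grab("wrist");t=grab("top");pickle.dump((w,t),open("w1.pkl","wb"))
cv2.imwrite("pics/w1.png",w["img"][:,:,::-1])
for d in(w,t):
    hsv=cv2.cvtColor(d["img"],cv2.COLOR_RGB2HSV);P=cloud(d)
    m=(hsv[...,0]>15)&(hsv[...,0]<32)&(hsv[...,1]>130)&(P[...,2]>.08)&(P[...,2]<.105)
    for c,a,l in blobs(m,40): print(c,a,ray(d,*c,.092))
E
```

```text
[ 0.4282 -0.0475  0.2308] [-0.0003  0.7099  0.7043 -0.0006] [-0.8026 -0.5908 -0.1264] [-0.2716  0.0569  1.7829 -0.0007  1.303  -0.2635]
[469.4929  49.2667] 1822 [0.5288 0.0737 0.092 ]
[315.2832 223.3131] 1303 [ 0.4271 -0.0419  0.092 ]
[262.9845 280.4072] 194 [0.5285 0.0711 0.092 ]
[200.0657 286.8737] 198 [0.5158 0.1893 0.092 ]
[191.4429 333.6095] 210 [0.4292 0.2012 0.092 ]
```

View pics/w1.png

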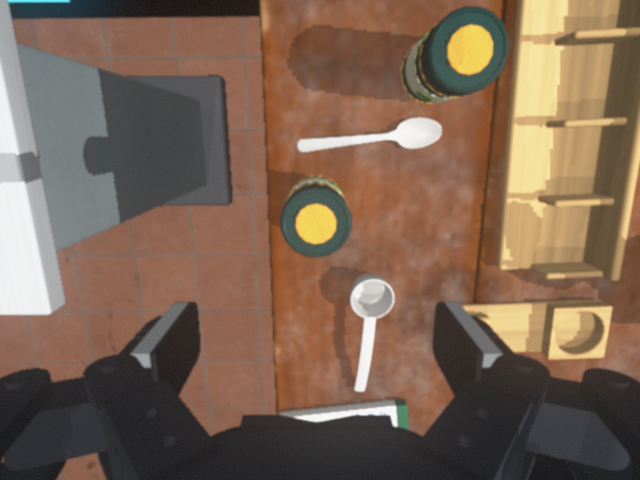

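The wrist view shows the tins at (315,223) and (469,49), with the scoop, rest and rack on the right. I'll grasp the nearest tin.

Call:
play_rows:
  motion:
    - [0.15,-0.03,1.2,0,85]
    - [0.15,-0.03,2.4,0,85]
    - [0.15,-0.03,3.5,0,85]
    - [0.15,-0.03,4.3,0,85]
    - [0.15,-0.03,4.5,0,85]

```text
clock: 3.2
position: [0.4253, -0.0415, 0.05]
ee_rot: [-0.002, 0.711, 0.704, -0.001]
contact_force: [-0.0, 0.2, 0.1]
width: 0.0852
gripper_force: 0.0
```

Call:
play_rows:
  motion:
    - [0,0,0,0,40]
    - [0,0,0,0,40]
    - [0,0,0,0,40]
    - [0,0,0,0,40]
    - [0,0,0,0,40]
  newtons: 30

```text
clock: 3.82
position: [0.4282, -0.0416, 0.0527]
ee_rot: [0.001, 0.71, 0.704, 0.001]
contact_force: [-1.6, -1.0, 7.3]
width: 0.0529
gripper_force: 31.7
```

Call:
play_rows:
  motion:
    - [0,0,0,0,40]
    - [0,0,0,0,40]
    - [0,0,-0.5,0,40]
    - [0,0,-1,0,40]
    - [0,0,-1,0,40]

```text
clock: 4.45
position: [0.4286, -0.0413, 0.0927]
ee_rot: [0.002, 0.71, 0.704, 0.001]
contact_force: [-0.1, -0.5, -1.5]
width: 0.0534
gripper_force: 32.0
```

Call:
play_rows:
  motion:
    - [0,0,-0.7,0,40]
    - [0,0,-1.4,0,40]
    - [0,0,-1.4,0,40]
    - [0,0,-1.4,0,40]
    - [0,0,-1.4,0,40]

```text
clock: 5.08
position: [0.4262, -0.0408, 0.1459]
ee_rot: [-0.001, 0.71, 0.704, -0.001]
contact_force: [0.3, 0.3, -1.8]
width: 0.053
gripper_force: 32.1
```

```bash
cat >> h.py <<'E'
def weigh(n=8):
    f=[]
    for _ in range(n):
        manip.get_image("top");s=manip.get_state();f.append(np.r_[s["contact_force"],s["effort"][1:3],s["qd"][1]])
    print("force",np.round(np.mean(f,0),3),"std",np.round(np.std(f,0),3),"pos",s["position"].round(4),"w",round(s["width"],4))
E
python3 - <<'E'
from h import *
weigh(8)
E
```

```text
force [ 3.9000e-02 -3.0400e-01 -8.2700e-01 -2.9492e+01 -2.1472e+01 -4.0000e-03] std [0.442 0.542 0.459 0.077 0.022 0.001] pos [ 0.4272 -0.0411  0.1472] w 0.0533
```

Reading of -0.83 N: tin at (0.427,-0.041) is empty, so it goes to the far half of the tray.

Call:
play_rows:
  motion:
    - [0,0,-0.7,0,40]
    - [0.6,0.6,-1.4,0,40]
    - [1.7,1.7,-1.5,0,40]
    - [2.8,2.7,-1.5,0,40]
    - [3.8,3.7,-1.5,0,40]

```text
clock: 6.1
position: [0.5777, 0.1113, 0.2075]
ee_rot: [0.0, 0.71, 0.704, 0.0]
contact_force: [0.7, -0.1, -0.8]
width: 0.0533
gripper_force: 32.1
```

Call:
play_rows:
  motion:
    - [1,1,0,0,40]
    - [2,2,0,0,40]
    - [2.6,2.5,0,0,40]
    - [2.65,2.52,0,0,40]
    - [2.65,2.52,0,0,40]

```text
clock: 6.72
position: [0.6774, 0.2145, 0.2067]
ee_rot: [-0.0, 0.71, 0.704, -0.001]
contact_force: [0.2, -0.4, -0.7]
width: 0.0536
gripper_force: 32.2
```

```bash
python3 - <<'E'
from h import *
s=manip.get_state();print(s["position"],s["width"],s["contact_force"])
w=grab("wrist");pickle.dump(w,open("w2.pkl","wb"));cv2.imwrite("pics/w2.png",w["img"][:,:,::-1])
E
```

```text
[0.67739602 0.21447332 0.20669411] 0.053611303447659145 [ 0.22021015 -0.35868123 -0.74905206]
```

View pics/w2.png

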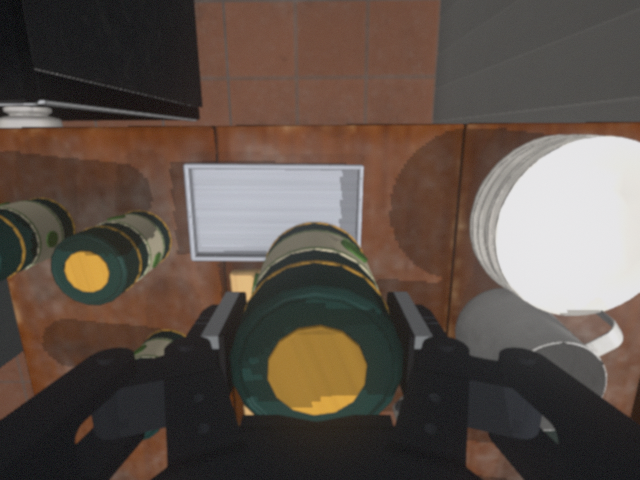

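The wrist view shows the tray corners at (184,164), (364,165) and (190,261), with the held tin in front. Next I check the ray positions.

```bash
python3 - <<'E'
from h import *
w=pickle.load(open("w2.pkl","rb"))
for p in((184,164),(364,165),(190,261)):print(ray(w,*p,.015).round(4))
P=cloud(w);hsv=cv2.cvtColor(w["img"],cv2.COLOR_RGB2HSV)
m=(hsv[...,0]>15)&(hsv[...,0]<32)&(hsv[...,1]>130)&(P[...,2]>.08)&(P[...,2]<.105)
for c,a,l in blobs(m,40): print(c,a,ray(w,*c,.092))
print(P[330:400,480:500].reshape(-1,3)[::100])
E
```

```text
[0.5666 0.2597 0.015 ]
[0.7171 0.2577 0.015 ]
[0.5637 0.1745 0.015 ]
[ 86.30090341 271.00347464] 1439 [0.51752364 0.19259817 0.092     ]
[[0.81672743 0.11972728 0.04330104]
 [0.81601261 0.11641264 0.04593821]
 [0.81550417 0.11288491 0.04811385]
 [0.81365806 0.11107483 0.05319463]
 [0.81349796 0.10719488 0.05458938]
 [0.81280274 0.10403069 0.05713899]
 [0.72196205 0.22285688 0.25386733]
 [0.72117556 0.22261626 0.25589593]
 [0.72075219 0.22190938 0.25713588]
 [0.71935892 0.22262732 0.26043627]
 [0.71850066 0.22264051 0.26257929]
 [0.71869154 0.22112748 0.26248969]
 [0.71831958 0.22046572 0.26358953]
 [0.71845844 0.21902696 0.26361098]]
```

Call:
play_rows:
  motion:
    - [0.03,0.03,1.2,0,40]
    - [0.03,0.03,2.4,0,40]
    - [0.03,0.03,3.3,0,40]
    - [0.03,0.03,3.7,0,40]
    - [0.03,0.03,3.76,0,40]

```text
clock: 7.4
position: [0.6791, 0.2153, 0.057]
ee_rot: [-0.0, 0.71, 0.704, -0.0]
contact_force: [-0.3, -0.4, 0.8]
width: 0.0533
gripper_force: 32.1
```

Call:
play_rows:
  motion:
    - [0,0,0,0,40]
    - [0,0,0,0,40]

```text
clock: 7.65
position: [0.6804, 0.2162, 0.0588]
ee_rot: [0.001, 0.71, 0.704, 0.001]
contact_force: [-0.4, -0.3, -0.7]
width: 0.0538
gripper_force: 32.1
```

Call:
play_rows:
  motion:
    - [0,0,0.05,0,40]
    - [0,0,0.08,0,40]
    - [0,0,0.08,0,40]
    - [0,0,0.08,0,40]

```text
clock: 8.15
position: [0.6799, 0.2163, 0.0557]
ee_rot: [0.001, 0.71, 0.704, 0.001]
contact_force: [-1.3, 0.9, 6.3]
width: 0.0531
gripper_force: 32.6
```

Call:
play_rows:
  motion:
    - [0,0,0,0,60]
    - [0,0,0,0,66]
    - [0,0,0,0,70]
    - [0,0,0,0,70]
    - [0,0,-0.5,0,70]

```text
clock: 8.78
position: [0.6778, 0.2157, 0.0717]
ee_rot: [-0.001, 0.71, 0.704, -0.002]
contact_force: [-0.3, 0.6, 0.2]
width: 0.07
gripper_force: 0.0
```

Call:
play_rows:
  motion:
    - [0,0,-1.2,0,70]
    - [0,0,-2.4,0,70]
    - [0,0,-3,0,70]
    - [-0.5,-1.2,-3,0,70]
    - [-0.5,-1.2,-3,0,70]

```text
clock: 9.4
position: [0.6264, 0.1952, 0.1931]
ee_rot: [-0.001, 0.71, 0.704, -0.003]
contact_force: [0.5, 0.6, 0.3]
width: 0.0702
gripper_force: 0.0
```

```bash
python3 - <<'E'
from h import *
s=manip.get_state();print(s["position"],s["width"],s["contact_force"])
w=grab("wrist");pickle.dump(w,open("w3.pkl","wb"));cv2.imwrite("pics/w3.png",w["img"][:,:,::-1])
t=grab("top");pickle.dump(t,open("t3.pkl","wb"))
for d in(w,t):
    hsv=cv2.cvtColor(d["img"],cv2.COLOR_RGB2HSV);P=cloud(d)
    m=(hsv[...,0]>15)&(hsv[...,0]<32)&(hsv[...,1]>130)&(P[...,2]>.08)&(P[...,2]<.11)
    for c,a,l in blobs(m,40): print(c,a,ray(d,*c,.092))
E
```

```text
[0.62636465 0.1952172  0.19314521] 0.07022533327496866 [0.5402622  0.64075627 0.27969746]
[401.62555556 212.68944444] 1800 [0.67935069 0.21549997 0.092     ]
[ 16.56289529 232.82993675] 1423 [0.43353473 0.20404464 0.092     ]
[148.96528624 249.34165652] 1642 [0.51728165 0.19249949 0.092     ]
[193.03030303 203.50757576] 132 [0.67759125 0.21048089 0.092     ]
[262.94871795 280.46666667] 195 [0.5284096  0.07112347 0.092     ]
[200.07070707 286.9040404 ] 198 [0.51571691 0.18924162 0.092     ]
[191.60294118 333.60294118] 204 [0.42921437 0.20086505 0.092     ]
```

View pics/w3.png

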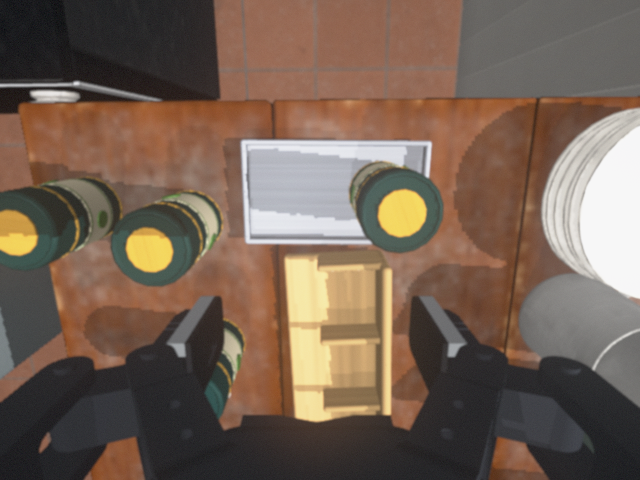

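The tin stands in the tray's far half (disc at (402,213)). The next tin is at (149,249), and the rack's left bays are visible at (340,330).

```bash
python3 - <<'E'
from h import *
w=pickle.load(open("w3.pkl","rb"))
print("base front-left",ray(w,285,255,.012).round(4),"front lower",ray(w,295,418,.012).round(4))
print("board back-left top",ray(w,391,262,.052).round(4),"face",ray(w,381,262,.052).round(4))
print("div1-2 centre front top",ray(w,318,330,.040).round(4), "div2-3",ray(w,325,408,.04).round(4),"left div front top",ray(w,317,262,.04).round(4))
E
```

```text
base front-left [0.5979 0.1634 0.012 ] front lower [ 0.6028 -0.0026  0.012 ]
board back-left top [0.6817 0.1697 0.052 ] face [0.6742 0.1698 0.052 ]
div1-2 centre front top [0.626  0.1068 0.04  ] div2-3 [0.6317 0.0308 0.04  ] left div front top [0.6256 0.1661 0.04  ]
```

Call:
play_rows:
  motion:
    - [0,-1.2,0,0,70]
    - [0,-2.4,0,0,70]
    - [-0.05,-2.7,0,0,70]
    - [-0.05,-2.7,0.6,0,70]
    - [-0.05,-2.7,1.5,0,70]

```text
clock: 10.12
position: [0.5264, 0.196, 0.1346]
ee_rot: [0.002, 0.71, 0.704, 0.003]
contact_force: [0.6, -0.4, 0.3]
width: 0.07
gripper_force: 0.0
```

Call:
play_rows:
  motion:
    - [-0.08,-0.18,0,0,70]
    - [-0.08,-0.18,0,0,70]
    - [-0.08,-0.18,0,0,70]

```text
clock: 10.5
position: [0.5175, 0.1925, 0.1352]
ee_rot: [0.001, 0.71, 0.704, 0.001]
contact_force: [0.7, 0.1, 1.0]
width: 0.0699
gripper_force: 0.0
```

```bash
python3 - <<'E'
from h import *
weigh(3)
E
```

```text
force [-1.9600e-01  5.7800e-01 -7.9000e-02 -4.0836e+01 -2.1771e+01  2.0000e-03] std [0.225 0.65  0.102 0.077 0.058 0.001] pos [0.5168 0.1924 0.1347] w 0.0696
```

Call:
play_rows:
  motion:
    - [0,0,0.9,0,70]
    - [0,0,1.8,0,70]
    - [0,0,2.08,0,70]
    - [0,0,2.08,0,70]
    - [0,0,2.08,0,40]

```text
clock: 11.28
position: [0.5171, 0.1925, 0.0519]
ee_rot: [0.001, 0.71, 0.704, 0.001]
contact_force: [-2.3, -0.8, 17.5]
width: 0.0537
gripper_force: 24.2
```

Call:
play_rows:
  motion:
    - [0,0,0,0,40]
    - [0,0,0,0,40]
    - [0,0,0,0,40]
    - [0,0,0,0,40]
    - [0,0,0,0,40]

```text
clock: 11.9
position: [0.5171, 0.1925, 0.0519]
ee_rot: [0.001, 0.71, 0.704, 0.001]
contact_force: [-0.1, -0.5, 6.3]
width: 0.0535
gripper_force: 31.8
```

Call:
play_rows:
  motion:
    - [0,0,-1,0,40]
    - [0,0,-2,0,40]
    - [0,0,-3,0,40]
    - [0,0,-3,0,40]
    - [0,0,-3,0,40]

```text
clock: 12.52
position: [0.515, 0.192, 0.1697]
ee_rot: [-0.0, 0.71, 0.704, -0.001]
contact_force: [0.1, -0.1, -1.1]
width: 0.0533
gripper_force: 32.1
```

```bash
python3 - <<'E'
from h import *
weigh(6)
E
```

```text
force [-6.0000e-03 -1.4600e-01 -7.2300e-01 -4.1234e+01 -2.3405e+01  2.0000e-03] std [0.895 0.366 0.453 0.3   0.225 0.006] pos [0.5154 0.192  0.1694] w 0.0533
```

Reading of -0.72 N: also empty, so it goes to the tray's near half.

Call:
play_rows:
  motion:
    - [0.3,1.2,0,0,40]
    - [0.6,2.15,0,0,40]
    - [0.63,2.15,0,0,40]
    - [0.63,2.15,1.2,0,40]
    - [0.63,2.15,2.3,0,40]

```text
clock: 13.45
position: [0.601, 0.2165, 0.0773]
ee_rot: [-0.0, 0.71, 0.704, -0.0]
contact_force: [0.3, 0.6, -1.4]
width: 0.0534
gripper_force: 32.4
```

Call:
play_rows:
  motion:
    - [0,0,0.3,0,40]
    - [0,0,0.5,0,40]
    - [0,0,0.5,0,40]

```text
clock: 13.82
position: [0.6027, 0.2168, 0.0595]
ee_rot: [0.0, 0.71, 0.704, 0.001]
contact_force: [0.7, -1.2, -0.5]
width: 0.0532
gripper_force: 32.4
```

```bash
python3 - <<'E'
from h import *
weigh(3)
E
```

```text
force [ 1.8000e-02 -4.1800e-01 -8.6700e-01 -5.0707e+01 -2.0573e+01 -2.0000e-03] std [0.468 0.585 0.279 0.175 0.116 0.003] pos [0.6031 0.2169 0.0601] w 0.053
```

Lower until contact, release to 61 mm, rise, and go over tin T1 (0.431,0.205).

Call:
play_rows:
  motion:
    - [0,0,0.06,0,40]
    - [0,0,0.12,0,40]
    - [0,0,0.14,0,40]
    - [0,0,0.14,0,40]

```text
clock: 14.48
position: [0.6025, 0.2168, 0.055]
ee_rot: [0.001, 0.71, 0.704, 0.001]
contact_force: [-2.7, -0.9, 9.5]
width: 0.0533
gripper_force: 33.2
```

Call:
play_rows:
  motion:
    - [0,0,0,0,58]
    - [0,0,0,0,61]
    - [0,0,0,0,61]
    - [0,0,0,0,61]
    - [0,0,-0.5,0,61]

```text
clock: 15.1
position: [0.6007, 0.2163, 0.0712]
ee_rot: [-0.001, 0.71, 0.704, -0.002]
contact_force: [0.9, 0.0, -0.1]
width: 0.0611
gripper_force: 0.0
```

Call:
play_rows:
  motion:
    - [0,0,-1.2,0,61]
    - [0,0,-2.4,0,61]
    - [0,-1,-2.8,0,70]
    - [-0.1,-2.2,-2.8,0,70]
    - [-0.2,-3.3,-2.8,0,70]

```text
clock: 15.72
position: [0.4686, 0.2096, 0.185]
ee_rot: [0.0, 0.71, 0.704, 0.0]
contact_force: [1.2, -0.4, 0.2]
width: 0.0701
gripper_force: 0.0
```

Call:
play_rows:
  motion:
    - [-0.1,-0.95,0,0,70]
    - [-0.1,-0.95,0,0,70]
    - [-0.1,-0.95,0,0,70]
    - [-0.1,-0.95,0,0,70]

```text
clock: 16.23
position: [0.4334, 0.2063, 0.1849]
ee_rot: [0.0, 0.71, 0.704, 0.0]
contact_force: [-0.9, 1.3, 0.7]
width: 0.07
gripper_force: 0.0
```

```bash
python3 - <<'E'
from h import *
np.set_printoptions(precision=4,suppress=True)
weigh(3)
w=grab("wrist");pickle.dump(w,open("w4.pkl","wb"))
t=grab("top")
for d in(w,t):
    hsv=cv2.cvtColor(d["img"],cv2.COLOR_RGB2HSV);P=cloud(d)
    m=(hsv[...,0]>15)&(hsv[...,0]<32)&(hsv[...,1]>130)&(P[...,2]>.08)&(P[...,2]<.11)
    for c,a,l in blobs(m,40): print(c,a,ray(d,*c,.092))
E
```

```text
force [ -0.398   0.203  -0.005 -33.383 -22.86   -0.002] std [0.298 0.928 0.432 0.083 0.026 0.001] pos [0.4328 0.2061 0.1846] w 0.0702
[593.9122 230.3521] 1880 [0.6032 0.2162 0.092 ]
[312.6244 250.371 ] 1760 [0.4303 0.2047 0.092 ]
[191.3978 202.9032] 186 [0.6788 0.2137 0.092 ]
[189.0469 242.0469] 192 [0.6015 0.2143 0.092 ]
[262.9795 280.4256] 195 [0.5285 0.0711 0.092 ]
[191.4439 333.5561] 214 [0.4293 0.2012 0.092 ]
```

Call:
play_rows:
  motion:
    - [-0.04,-0.07,0.9,0,74]
    - [-0.04,-0.07,1.9,0,74]
    - [-0.04,-0.07,2.9,0,74]
    - [-0.04,-0.07,3.3,0,74]
    - [-0.04,-0.07,3.3,0,74]

```text
clock: 17.1
position: [0.4284, 0.2041, 0.0516]
ee_rot: [-0.001, 0.71, 0.704, -0.002]
contact_force: [0.4, 0.2, 0.8]
width: 0.0743
gripper_force: 0.0
```

Call:
play_rows:
  motion:
    - [0,0,0,0,40]
    - [0,0,0,0,40]
    - [0,0,0,0,40]
    - [0,0,0,0,40]
    - [0,0,0,0,40]

```text
clock: 17.73
position: [0.4304, 0.2048, 0.0538]
ee_rot: [0.001, 0.71, 0.704, 0.001]
contact_force: [0.9, 0.5, 5.5]
width: 0.0535
gripper_force: 32.7
```

Call:
play_rows:
  motion:
    - [0,0,-1,0,40]
    - [0,0,-2,0,40]
    - [0,0,-3,0,40]
    - [0,0,-3,0,40]
    - [0,0,-3,0,40]

```text
clock: 18.35
position: [0.4275, 0.204, 0.1713]
ee_rot: [-0.001, 0.71, 0.704, -0.002]
contact_force: [0.0, -1.1, -3.0]
width: 0.0536
gripper_force: 34.1
```

```bash
python3 - <<'E'
from h import *
weigh(6)
E
```

```text
force [ -0.145  -0.129  -3.347 -34.794 -23.603   0.   ] std [0.369 0.405 0.315 0.275 0.235 0.005] pos [0.4286 0.2043 0.1718] w 0.0537
```

Reading of -3.35 N: full, so it goes to bay 1.

Call:
play_rows:
  motion:
    - [0,0,-0.6,0,40]
    - [-0.4,1.3,-0.6,0,40]
    - [-0.8,2.6,-0.6,0,40]
    - [-1.2,3.9,-0.6,-0.2,40]
    - [-1.6,5,-0.6,-0.2,40]

```text
clock: 19.27
position: [0.6305, 0.1381, 0.1959]
ee_rot: [-0.0, 0.698, 0.716, -0.0]
contact_force: [0.1, 1.0, -3.0]
width: 0.0532
gripper_force: 33.9
```

Call:
play_rows:
  motion:
    - [-0.23,0.37,0,0,40]
    - [-0.23,0.37,0,0,40]
    - [-0.23,0.37,0,0,40]

```text
clock: 19.65
position: [0.642, 0.1307, 0.1965]
ee_rot: [-0.001, 0.697, 0.717, -0.001]
contact_force: [-0.6, 0.1, -2.5]
width: 0.0532
gripper_force: 33.7
```

```bash
python3 - <<'E'
from h import *
weigh(2)
w=grab("wrist");pickle.dump(w,open("w5.pkl","wb"));cv2.imwrite("pics/w5.png",w["img"][:,:,::-1])
E
```

```text
force [-1.3100e-01 -1.4200e-01 -2.4000e+00 -5.1199e+01 -2.5722e+01 -6.0000e-03] std [0.127 0.061 0.069 0.064 0.042 0.002] pos [0.6422 0.1309 0.1971] w 0.0531
```

View pics/w5.png

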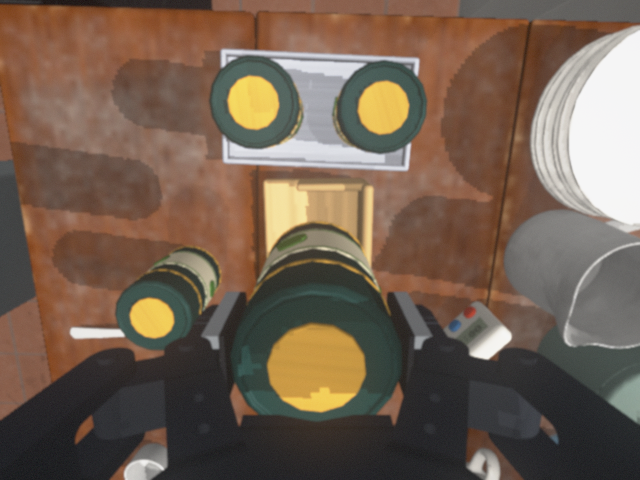

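The wrist view shows both empty tins in the tray, the rack's left end at (265,181)-(373,187), the timer at (478,332) well behind, and the last tin at (152,318). I'll check the rack corner.

```bash
python3 - <<'E'
from h import *
w=pickle.load(open("w5.pkl","rb"))
print(ray(w,265,180,.012).round(4),ray(w,374,187,.052).round(4),ray(w,363,189,.052).round(4), ray(w,303,185,.04).round(4))
hsv=cv2.cvtColor(w["img"],cv2.COLOR_RGB2HSV);P=cloud(w)
m=(hsv[...,0]>15)&(hsv[...,0]<32)&(hsv[...,1]>130)&(P[...,2]>.08)&(P[...,2]<.11)
for c,a,l in blobs(m,40): print(c,a,ray(w,*c,.092))
Q=P[(P[...,2]>.045)&(P[...,2]<.06)&(hsv[...,0]>10)&(hsv[...,0]<30)&(P[...,1]<.2)&(P[...,0]>.66)&(P[...,0]<.71)]
print(len(Q),np.percentile(Q,[2,50,98],axis=0).round(4))
E
```

```text
[0.5985 0.1617 0.012 ] [0.6831 0.1634 0.052 ] [0.6752 0.1618 0.052 ] [0.6309 0.1619 0.04  ]
[252.81545667 102.20093677] 2135 [0.6017141  0.21659153 0.092     ]
[382.83396405 107.17171239] 2114 [0.67923061 0.21597459 0.092     ]
[151.48354793 317.36552217] 1398 [0.52995199 0.07449107 0.092     ]
795 [[0.6756 0.1069 0.0466]
 [0.6798 0.1387 0.0509]
 [0.6845 0.1639 0.0527]]
```

Call:
play_rows:
  motion:
    - [-0.1,0,0.8,0,40]
    - [-0.1,0,1.6,0,40]
    - [-0.1,0,2.2,0,40]
    - [-0.1,0,2.7,0,40]
    - [-0.1,0,3.0,0,40]

```text
clock: 20.42
position: [0.6427, 0.1266, 0.0762]
ee_rot: [-0.0, 0.697, 0.717, -0.0]
contact_force: [0.3, 0.2, -3.0]
width: 0.0532
gripper_force: 34.0
```

Call:
play_rows:
  motion:
    - [0,0,0.1,0,40]
    - [0,0,0.15,0,40]
    - [0,0,0.15,0,40]

```text
clock: 20.8
position: [0.6443, 0.1261, 0.0716]
ee_rot: [0.0, 0.698, 0.717, 0.0]
contact_force: [-0.2, 0.2, -2.3]
width: 0.0535
gripper_force: 34.0
```

```bash
python3 - <<'E'
from h import *
weigh(3)
E
```

```text
force [ 3.9000e-02  4.3100e-01 -2.9720e+00 -5.3702e+01 -2.2200e+01  1.0000e-03] std [0.631 0.132 0.191 0.06  0.033 0.001] pos [0.6442 0.1261 0.0715] w 0.0532
```

Call:
play_rows:
  motion:
    - [0,0,0.1,0,40]
    - [0,0.08,0.1,0,40]
    - [0,0.12,0.1,0,40]
    - [0,0.15,0.1,0,40]
    - [0,0.15,0.1,0,40]

```text
clock: 21.58
position: [0.6495, 0.1262, 0.0668]
ee_rot: [-0.0, 0.698, 0.716, -0.0]
contact_force: [-2.1, 0.2, -2.3]
width: 0.0533
gripper_force: 33.9
```

Call:
play_rows:
  motion:
    - [0,0.03,0,0,40]
    - [0,0.05,0,0,40]
    - [0,0.05,0,0,40]

```text
clock: 21.95
position: [0.6497, 0.1262, 0.0668]
ee_rot: [-0.001, 0.698, 0.717, -0.002]
contact_force: [-4.2, 0.1, 0.7]
width: 0.0528
gripper_force: 34.1
```

```bash
python3 - <<'E'
from h import *
weigh(3)
E
```

```text
force [-5.4780e+00 -8.5000e-02  5.5900e-01 -5.2462e+01 -2.4373e+01  1.0000e-03] std [0.225 0.397 0.161 0.015 0.004 0.   ] pos [0.6497 0.1262 0.0668] w 0.0534
```

Call:
play_rows:
  motion:
    - [0,0,0.04,0,40]
    - [0,0,0.06,0,40]
    - [0,0,0.06,0,40]

```text
clock: 22.48
position: [0.6497, 0.1262, 0.0658]
ee_rot: [-0.001, 0.698, 0.717, -0.001]
contact_force: [-8.0, -0.5, 7.1]
width: 0.0529
gripper_force: 34.7
```

```bash
python3 - <<'E'
from h import *
weigh(2)
E
```

```text
force [ -7.5    -0.338   6.898 -48.493 -23.395  -0.   ] std [0.342 0.837 0.17  0.005 0.001 0.001] pos [0.6497 0.1262 0.0658] w 0.0534
```

Call:
play_rows:
  motion:
    - [0,0,0,0,56]
    - [0,0,0,0,60]
    - [0,0,0,0,64]
    - [0,0,0,0,64]
    - [0,0,-0.4,0,64]

```text
clock: 23.2
position: [0.6511, 0.1261, 0.0796]
ee_rot: [-0.001, 0.698, 0.716, -0.001]
contact_force: [0.0, -0.4, 0.6]
width: 0.0637
gripper_force: 0.0
```

Call:
play_rows:
  motion:
    - [0,0,-1.2,0,64]
    - [0,0,-2.4,0,64]
    - [0,0,-2.8,0,64]
    - [-0.4,-1,-2.8,0,75]
    - [-0.8,-2,-2.8,0,75]

```text
clock: 23.82
position: [0.5717, 0.0918, 0.1923]
ee_rot: [0.0, 0.697, 0.717, -0.0]
contact_force: [0.3, 0.1, -0.5]
width: 0.075
gripper_force: 0.0
```

Call:
play_rows:
  motion:
    - [-0.4,-1.06,0,0,75]
    - [-0.4,-1.06,0,0,75]
    - [-0.4,-1.06,0,0,75]

```text
clock: 24.2
position: [0.5314, 0.0751, 0.1928]
ee_rot: [0.001, 0.698, 0.716, 0.001]
contact_force: [0.3, -0.5, 0.3]
width: 0.075
gripper_force: 0.0
```

```bash
python3 - <<'E'
from h import *
np.set_printoptions(precision=4,suppress=True)
weigh(3)
w=grab("wrist");pickle.dump(w,open("w6.pkl","wb"));cv2.imwrite("pics/w6.png",w["img"][:,:,::-1])
t=grab("top")
for d in(w,t):
    hsv=cv2.cvtColor(d["img"],cv2.COLOR_RGB2HSV);P=cloud(d)
    m=(hsv[...,0]>15)&(hsv[...,0]<32)&(hsv[...,1]>130)&(P[...,2]>.08)&(P[...,2]<.12)
    for c,a,l in blobs(m,40): print(c,a,ray(d,*c,.092),ray(d,*c,.104))
E
```

```text
force [  0.145   0.212   0.122 -39.038 -23.218   0.009] std [0.261 0.237 0.317 0.069 0.124 0.003] pos [0.5319 0.0753 0.1924] w 0.0749
[451.3326  12.5608] 1332 [0.6027 0.2105 0.092 ] [0.5991 0.2072 0.104 ]
[590.9457  15.111 ] 1657 [0.68   0.2114 0.092 ] [0.6726 0.208  0.104 ]
[519.9108 171.8183] 2130 [0.6548 0.125  0.092 ] [0.6486 0.1259 0.104 ]
[312.3804 246.1866] 1656 [0.5293 0.0743 0.092 ] [0.5293 0.0777 0.104 ]
```

View pics/w6.png

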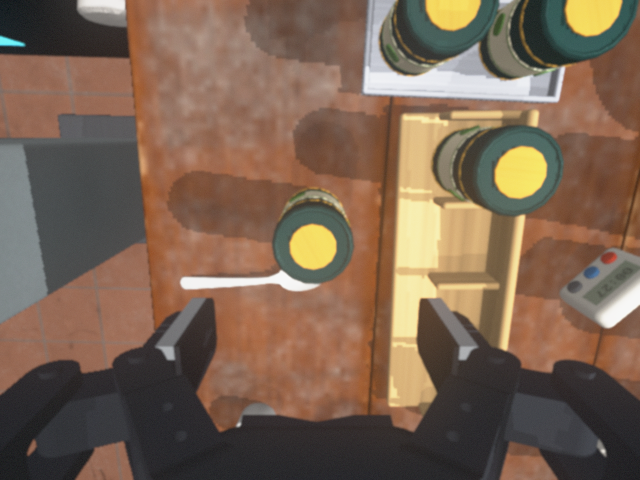

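Bay 1 holds its tin (disc at (520,172)). The last tin is at (312,246), with the teaspoon lying beside it.

Call:
play_rows:
  motion:
    - [-0.02,-0.05,1,0,75]
    - [-0.02,-0.05,2,0,75]
    - [-0.02,-0.05,3,0,75]
    - [-0.02,-0.05,3.5,0,75]
    - [-0.02,-0.05,3.5,0,75]

```text
clock: 25.08
position: [0.5278, 0.0743, 0.0507]
ee_rot: [-0.001, 0.698, 0.717, -0.001]
contact_force: [0.7, -0.3, 1.1]
width: 0.0753
gripper_force: 0.0
```

Call:
play_rows:
  motion:
    - [0,0,0,0,40]
    - [0,0,0,0,40]
    - [0,0,0,0,40]
    - [0,0,0,0,40]
    - [0,0,0,0,40]

```text
clock: 25.7
position: [0.5297, 0.0742, 0.0535]
ee_rot: [0.001, 0.698, 0.716, 0.001]
contact_force: [-0.2, 0.5, 6.1]
width: 0.0536
gripper_force: 32.6
```

Call:
play_rows:
  motion:
    - [0,0,-1,0,40]
    - [0,0,-2,0,40]
    - [0,0,-3,0,40]
    - [0,0,-3,0,40]
    - [0,0,-3,0,40]

```text
clock: 26.32
position: [0.5273, 0.0741, 0.171]
ee_rot: [-0.001, 0.698, 0.716, -0.001]
contact_force: [0.4, 0.7, -2.6]
width: 0.0534
gripper_force: 33.5
```

```bash
python3 - <<'E'
from h import *
weigh(6)
E
```

```text
force [-1.7800e-01  1.1000e-02 -2.3470e+00 -4.0436e+01 -2.3902e+01 -1.0000e-03] std [0.268 0.217 0.333 0.314 0.24  0.004] pos [0.5282 0.0741 0.1713] w 0.0536
```

Reading of -2.35 N: full, so it goes to bay 3.

Call:
play_rows:
  motion:
    - [0,0,-0.4,0,40]
    - [-0.8,1,-0.4,0,40]
    - [-1.6,2.2,-0.4,0,40]
    - [-2.06,2.86,-0.4,0,40]
    - [-2.06,2.86,-0.4,0,40]

```text
clock: 27.25
position: [0.6472, -0.007, 0.1871]
ee_rot: [0.0, 0.698, 0.716, -0.0]
contact_force: [-0.6, 0.5, -2.4]
width: 0.0532
gripper_force: 33.4
```

```bash
python3 - <<'E'
from h import *
weigh(2)
w=grab("wrist");pickle.dump(w,open("w7.pkl","wb"));cv2.imwrite("pics/w7.png",w["img"][:,:,::-1])
E
```

```text
force [-1.0100e-01 -2.9900e-01 -2.4880e+00 -5.0066e+01 -2.6019e+01 -2.5000e-02] std [0.713 0.456 0.154 0.029 0.173 0.004] pos [ 0.6446 -0.005   0.1874] w 0.0535
```

View pics/w7.png

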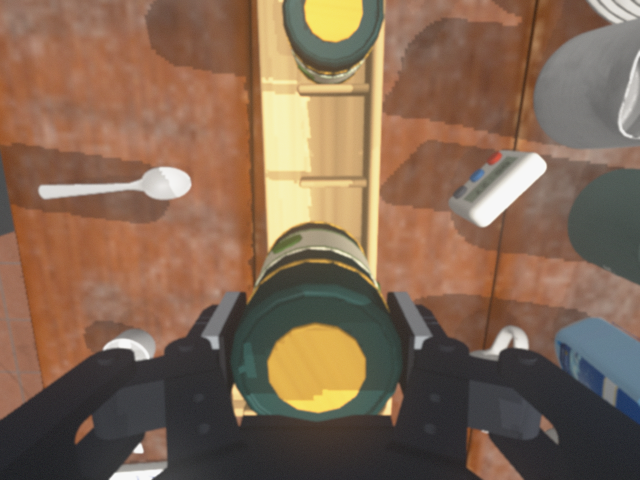

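The wrist view shows the dividers at (333,88) and (335,182), with the held tin ahead of bay 3.

```bash
python3 - <<'E'
from h import *
w=pickle.load(open("w7.pkl","rb"))
print(ray(w,333,88,.04).round(4),ray(w,335,182,.04).round(4))
weigh(2)
E
```

```text
[0.6528 0.0946 0.04  ] [0.6568 0.0301 0.04  ]
force [ 2.7600e-01 -1.1500e-01 -2.9760e+00 -5.0041e+01 -2.5326e+01 -9.0000e-03] std [0.342 0.092 0.661 0.031 0.051 0.002] pos [ 0.6443 -0.0044  0.1884] w 0.0536
```

Call:
play_rows:
  motion:
    - [0.01,0,0.8,0,40]
    - [0.01,0,1.6,0,40]
    - [0.01,0,2.3,0,40]
    - [0.01,0,2.8,0,40]
    - [0.01,0,2.95,0,40]

```text
clock: 28.12
position: [0.6437, -0.004, 0.0695]
ee_rot: [-0.001, 0.697, 0.717, -0.001]
contact_force: [0.3, 0.7, -2.8]
width: 0.0531
gripper_force: 33.5
```

Call:
play_rows:
  motion:
    - [0,0,0.03,0,40]
    - [0,0.06,0.06,0,40]
    - [0,0.11,0.06,0,40]
    - [0,0.15,0.06,0,40]
    - [0,0.15,0.06,0,40]

```text
clock: 28.75
position: [0.6516, -0.0046, 0.0683]
ee_rot: [0.0, 0.698, 0.716, 0.0]
contact_force: [-0.1, 0.1, -3.1]
width: 0.0535
gripper_force: 33.5
```

```bash
python3 - <<'E'
from h import *
weigh(3)
E
```

```text
force [ 2.7300e-01 -4.1500e-01 -2.6480e+00 -5.3252e+01 -2.2016e+01  1.0000e-03] std [0.122 0.218 0.338 0.008 0.026 0.001] pos [ 0.6512 -0.0046  0.0681] w 0.0533
```

Push further until contact, as in bay 1.

Call:
play_rows:
  motion:
    - [0,0.04,0.02,0,40]
    - [0,0.07,0.02,0,40]
    - [0,0.09,0.02,0,40]
    - [0,0.09,0.02,0,40]

```text
clock: 29.4
position: [0.6544, -0.0045, 0.0672]
ee_rot: [-0.0, 0.698, 0.717, -0.0]
contact_force: [-1.8, -0.5, -2.7]
width: 0.0532
gripper_force: 33.5
```

```bash
python3 - <<'E'
from h import *
weigh(3)
E
```

```text
force [ -2.117  -0.554  -1.821 -53.156 -22.824   0.   ] std [0.855 0.428 0.383 0.009 0.056 0.001] pos [ 0.6543 -0.0045  0.0672] w 0.0533
```

Call:
play_rows:
  motion:
    - [0,0.04,0,0,40]
    - [0,0.04,0.04,0,40]
    - [0,0.04,0.07,0,40]
    - [0,0.04,0.07,0,40]

```text
clock: 30.05
position: [0.6545, -0.0044, 0.0657]
ee_rot: [-0.001, 0.698, 0.717, -0.001]
contact_force: [-7.5, -0.2, 7.7]
width: 0.0537
gripper_force: 34.2
```

```bash
python3 - <<'E'
from h import *
weigh(2)
E
```

```text
force [ -8.063   0.112   6.516 -48.057 -23.204   0.   ] std [0.154 0.07  0.175 0.007 0.002 0.001] pos [ 0.6545 -0.0044  0.0657] w 0.0534
```

Call:
play_rows:
  motion:
    - [0,0,0,0,56]
    - [0,0,0,0,60]
    - [0,0,0,0,64]
    - [0,0,0,0,64]
    - [0,0,-0.4,0,64]

```text
clock: 30.78
position: [0.6559, -0.0043, 0.0797]
ee_rot: [-0.001, 0.698, 0.717, -0.001]
contact_force: [-0.2, 0.4, 0.5]
width: 0.0639
gripper_force: 0.0
```

Call:
play_rows:
  motion:
    - [0,0,-1.2,0,64]
    - [0,0,-2.4,0,64]
    - [0,0,-3.6,0,64]
    - [-0.4,-1.2,-4,0,64]
    - [-0.8,-2.4,-4,0,64]

```text
clock: 31.4
position: [0.5621, -0.0396, 0.2437]
ee_rot: [0.003, 0.697, 0.717, 0.002]
contact_force: [0.1, -1.3, -1.0]
width: 0.0642
gripper_force: 0.0
```

Call:
play_rows:
  motion:
    - [-0.6,-1,0,0,40]
    - [-0.8,-2,0,0,40]
    - [-0.8,-2.4,0,0,40]
    - [-0.8,-2.4,0,0,40]

```text
clock: 31.9
position: [0.4664, -0.0734, 0.2416]
ee_rot: [0.001, 0.698, 0.716, 0.001]
contact_force: [0.9, 0.2, -0.1]
width: 0.0401
gripper_force: 0.0
```

```bash
python3 - <<'E'
from h import *
np.set_printoptions(precision=4,suppress=True)
weigh(2)
w=grab("wrist");pickle.dump(w,open("w8.pkl","wb"));cv2.imwrite("pics/w8.png",w["img"][:,:,::-1])
E
```

```text
force [  0.038  -0.603  -0.124 -32.385 -23.95    0.02 ] std [0.043 0.089 0.468 0.049 0.122 0.005] pos [ 0.4679 -0.0735  0.2411] w 0.0401
```

View pics/w8.png

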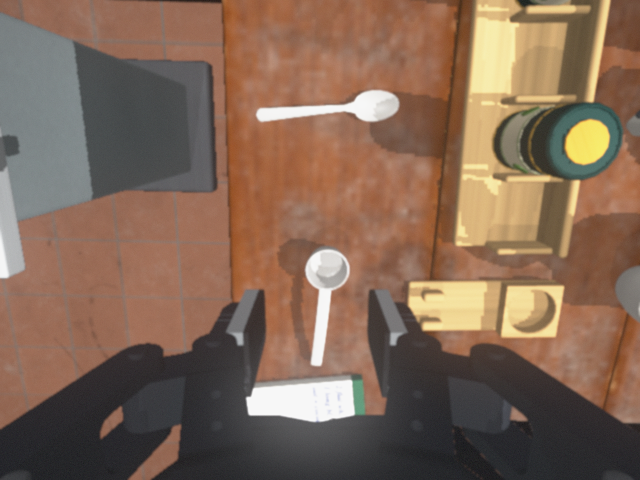

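The wrist view shows the scoop bowl at (327,270) with its tail at (317,362). The rest block is at (500-562, 283-337) with the pocket near (528,310), and the notch end is at x≈409. Bay 3 holds its tin.

```bash
python3 - <<'E'
from h import *
np.set_printoptions(precision=4,suppress=True)
w=pickle.load(open("w8.pkl","rb"));hsv=cv2.cvtColor(w["img"],cv2.COLOR_RGB2HSV);P=cloud(w)
m=np.zeros((480,640),bool);m[245:370,300:355]=1
g=m&(hsv[...,1]<70)&(hsv[...,2]>110)
c,a,l=max(blobs(g,100),key=lambda b:b[1]);v,u=np.nonzero(l);print(a,u.min(),u.max(),v.min(),v.max())
b=v<292;(c,r)=cv2.minEnclosingCircle(np.stack([u[b],v[b]],1).astype(np.float32));print("bowl",c,r,ray(w,*c,.030))
for vv in(300,310,320,330,340,350,360):
    uu=u[v==vv];um=(uu.min()+uu.max())/2;z=np.median(P[vv,uu,2]);print(vv,uu.min(),uu.max(),"z",z,ray(w,um,vv,z))
print("tail end",ray(w,u[v==v.max()].mean(),v.max()+.5,.004))
m=np.zeros((480,640),bool);m[272:345,400:570]=1
g=m&(hsv[...,0]>12)&(hsv[...,0]<28)&(hsv[...,1]>50)&(hsv[...,1]<150)&(hsv[...,2]>150)
g=cv2.morphologyEx(g.astype(np.uint8),cv2.MORPH_CLOSE,np.ones((5,5)))
for c,a,l in blobs(g,500):
    v,u=np.nonzero(l);print("rest",a,u.min(),u.max(),v.min(),v.max())
    for uu in range(u.min()+3,u.max(),14): print(uu,v[u==uu].min(),v[u==uu].max(),"|",ray(w,uu,v[u==uu].min()-.5,.005)[:2],ray(w,uu,v[u==uu].max()+.5,.005)[:2],"@19",ray(w,uu,v[u==uu].min()-.5,.019)[:2],ray(w,uu,v[u==uu].max()+.5,.019)[:2])
    print("ends",ray(w,u.min()-.5,307,.005),ray(w,u.max()+.5,310,.019))
cv2.imwrite("pics/rest8.png",cv2.resize(w["img"][270:345,395:575,::-1],None,fx=4,fy=4,interpolation=cv2.INTER_CUBIC))
E
```

```text
2576 304 349 246 366
bowl (326.2234191894531, 268.7765808105469) 23.36798667907715 [ 0.4792 -0.1279  0.03  ]
300 318 330 z 0.024973731282432996 [ 0.4783 -0.1622  0.025 ]
310 317 329 z 0.024805168576999034 [ 0.4777 -0.173   0.0248]
320 315 327 z 0.023884739223032296 [ 0.476  -0.1844  0.0239]
330 314 326 z 0.022293334323675734 [ 0.4754 -0.1963  0.0223]
340 313 325 z 0.019635788997967484 [ 0.4748 -0.2091  0.0196]
350 312 324 z 0.01595979973354384 [ 0.4742 -0.2228  0.016 ]
360 310 322 z 0.011246462935391185 [ 0.4725 -0.2377  0.0112]
tail end [ 0.4734 -0.2502  0.004 ]
rest 7133 408 564 280 338
411 281 310 | [ 0.5675 -0.1469] [ 0.5706 -0.1804] @19 [ 0.5638 -0.1417] [ 0.5667 -0.1739]
425 281 330 | [ 0.5819 -0.1465] [ 0.5876 -0.2031] @19 [ 0.5776 -0.1413] [ 0.5831 -0.1958]
439 281 331 | [ 0.5963 -0.1462] [ 0.6027 -0.2039] @19 [ 0.5915 -0.1409] [ 0.5976 -0.1965]
453 280 330 | [ 0.6105 -0.1447] [ 0.6174 -0.2023] @19 [ 0.6052 -0.1395] [ 0.6118 -0.195 ]
467 280 330 | [ 0.6249 -0.1443] [ 0.6324 -0.2019] @19 [ 0.619  -0.1392] [ 0.6262 -0.1946]
481 280 330 | [ 0.6393 -0.1439] [ 0.6473 -0.2015] @19 [ 0.6329 -0.1388] [ 0.6405 -0.1943]
495 281 330 | [ 0.6538 -0.1446] [ 0.6622 -0.2011] @19 [ 0.6468 -0.1395] [ 0.6549 -0.1939]
509 285 338 | [ 0.6689 -0.1486] [ 0.6786 -0.2102] @19 [ 0.6614 -0.1433] [ 0.6707 -0.2026]
523 285 337 | [ 0.6833 -0.1482] [ 0.6934 -0.2086] @19 [ 0.6753 -0.1429] [ 0.685  -0.2011]
537 285 337 | [ 0.6978 -0.1478] [ 0.7084 -0.2082] @19 [ 0.6892 -0.1426] [ 0.6994 -0.2007]
551 285 337 | [ 0.7122 -0.1474] [ 0.7234 -0.2078] @19 [ 0.7031 -0.1422] [ 0.7139 -0.2003]
ends [ 0.5666 -0.1765  0.005 ] [ 0.7218 -0.1692  0.019 ]
```

View pics/rest8.png

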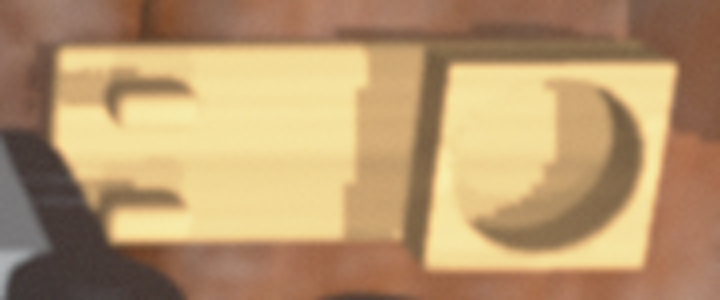

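The zoom shows block corners at crop (447,63), (678,64), (645,270), (424,270), so the pocket is near (0.690,-0.172). Before descending on the scoop I check clearance to the machine.

```bash
python3 - <<'E'
from h import *
np.set_printoptions(precision=3,suppress=True)
print(manip.get_state()["qpos"],manip.get_state()["position"])
for n in("top","scene"):
    d=pickle.load(open(n+".pkl","rb"));P=cloud(d)
    for lo in np.arange(.03,.55,.06):
        Q=P[(P[...,2]>lo)&(P[...,2]<lo+.06)&(P[...,1]<-.2)&(P[...,1]>-.6)&(P[...,0]>.3)&(P[...,0]<.9)]
        if len(Q)>30:
            k=Q[Q[:,0]<.48]; print(n,lo,len(Q),"min x,max y",np.percentile(Q[:,0],.5),np.percentile(Q[:,1],99.5),"knob pts",len(k),(k.min(0),k.max(0)) if len(k) else "")
E
```

```text
[-0.303  0.115  1.691  0.     1.334 -0.33 ] [ 0.468 -0.073  0.241]
top 0.03 3103 min x,max y 0.4717023768496526 -0.20239111820807143 knob pts 44 (array([ 0.466, -0.324,  0.042]), array([ 0.48 , -0.301,  0.09 ]))
top 0.09 7858 min x,max y 0.46478603304668675 -0.30169162313083947 knob pts 977 (array([ 0.464, -0.6  ,  0.09 ]), array([ 0.48 , -0.302,  0.137]))
top 0.15 939 min x,max y 0.7576168417511997 -0.32937598125138307 knob pts 0 
top 0.21 788 min x,max y 0.43257254311515764 -0.32931699871594494 knob pts 448 (array([ 0.433, -0.461,  0.226]), array([ 0.478, -0.436,  0.253]))
top 0.32999999999999996 2879 min x,max y 0.4624829343459691 -0.2857997244977811 knob pts 86 (array([ 0.456, -0.297,  0.363]), array([ 0.48 , -0.287,  0.39 ]))
top 0.39 6815 min x,max y 0.4559167877159515 -0.2855405356537399 knob pts 1369 (array([ 0.454, -0.438,  0.39 ]), array([ 0.48 , -0.287,  0.45 ]))
top 0.44999999999999996 25860 min x,max y 0.4656261628230665 -0.28625352101493917 knob pts 779 (array([ 0.462, -0.411,  0.45 ]), array([ 0.48 , -0.288,  0.476]))
top 0.51 8644 min x,max y 0.5575362107630395 -0.288
[... 480 characters left out ...]
 (array([ 0.432, -0.454,  0.222]), array([ 0.48 , -0.432,  0.248]))
scene 0.27 2100 min x,max y 0.5831651763247804 -0.32254954803721375 knob pts 0 
scene 0.32999999999999996 3479 min x,max y 0.4570372714692287 -0.27960177957473886 knob pts 295 (array([ 0.455, -0.594,  0.354]), array([ 0.48 , -0.279,  0.39 ]))
scene 0.39 5242 min x,max y 0.4561645141611143 -0.2795419533708077 knob pts 1279 (array([ 0.454, -0.6  ,  0.39 ]), array([ 0.48 , -0.282,  0.45 ]))
scene 0.44999999999999996 4879 min x,max y 0.46599735904234735 -0.28049403405513823 knob pts 134 (array([ 0.463, -0.578,  0.45 ]), array([ 0.48 , -0.282,  0.471]))
scene 0.51 1980 min x,max y 0.5566277778468267 -0.2846849039931237 knob pts 0
```

Machine's left face is at y≈-0.284 and its corner at x≈0.46, leaving ample clearance. I move above the scoop handle.

Call:
play_rows:
  motion:
    - [-0.8,0.05,0.5,0.3,36]
    - [-1.6,0.1,1.2,0.6,36]
    - [-2.4,0.16,2,0.6,36]
    - [-2.64,0.16,3,0.6,36]
    - [-2.64,0.16,4,0.6,36]

```text
clock: 32.67
position: [0.4773, -0.1802, 0.0789]
ee_rot: [0.001, 0.734, 0.679, 0.0]
contact_force: [0.9, -1.3, -0.7]
width: 0.0359
gripper_force: 0.0
```

Call:
play_rows:
  motion:
    - [0,0,0.2,0,36]
    - [0,0,0.4,0,36]
    - [0,0,0.4,0,36]

```text
clock: 33.05
position: [0.4764, -0.1791, 0.0651]
ee_rot: [0.001, 0.734, 0.679, 0.0]
contact_force: [0.9, -0.3, 0.7]
width: 0.0358
gripper_force: 0.0
```

```bash
cat >> h.py <<'E'
def see_scoop(z=.03,v1=480,zt=.024):
    w=grab("wrist");hsv=cv2.cvtColor(w["img"],cv2.COLOR_RGB2HSV)
    return w,hsv
E
python3 - <<'E'
from h import *
np.set_printoptions(precision=4,suppress=True)
weigh(2);print(manip.get_state()["ee_rot"])
w=grab("wrist");pickle.dump(w,open("w9.pkl","wb"));cv2.imwrite("pics/w9.png",w["img"][:,:,::-1])
E
```

```text
force [ -0.015  -0.545  -0.042 -38.186 -18.247  -0.008] std [0.633 0.143 0.102 0.077 0.044 0.003] pos [ 0.4766 -0.1793  0.0657] w 0.0361
[0.0013 0.734  0.6792 0.0004]
```

View pics/w9.png

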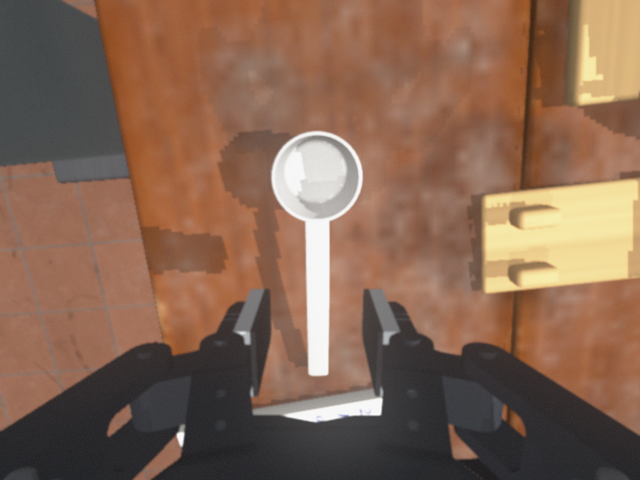

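The scoop is centred between the fingers: bowl rim centre (317,176), handle straight down the middle.

```bash
python3 - <<'E'
from h import *
np.set_printoptions(precision=4,suppress=True)
w=pickle.load(open("w9.pkl","rb"));P=cloud(w)
for z in(.028,.030,.032):print("bowl c",ray(w,317,176,z),"far",ray(w,317,131,z),"near",ray(w,317,221,z))
print("depth rim",np.median(P[128:136,300:330,2],0).max(), "handle",P[260,317],P[300,317],P[340,317],P[370,317])
print("tail",ray(w,318,376,.004),ray(w,318,376,.008), "notch end mid",ray(w,483,243,.005))
E
```

```text
bowl c [ 0.4805 -0.1295  0.028 ] far [ 0.482  -0.1099  0.028 ] near [ 0.4789 -0.1503  0.028 ]
bowl c [ 0.4805 -0.1293  0.03  ] far [ 0.4819 -0.1099  0.03  ] near [ 0.4789 -0.1498  0.03  ]
bowl c [ 0.4805 -0.1291  0.032 ] far [ 0.4819 -0.1099  0.032 ] near [ 0.4789 -0.1494  0.032 ]
depth rim 0.026216020393026642 handle [ 0.4773 -0.1707  0.0238] [ 0.4757 -0.1925  0.0225] [ 0.4737 -0.2179  0.0176] [ 0.4719 -0.2417  0.0092]
tail [ 0.472  -0.2492  0.004 ] [ 0.4722 -0.2465  0.008 ] notch end mid [ 0.5664 -0.1741  0.005 ]
```

Call:
play_rows:
  motion:
    - [0,0,0.6,0,36]
    - [0,0,1.2,0,36]
    - [0,0,1.5,0,36]
    - [0,0,1.5,0,36]
    - [0,0,1.5,0,36]
  newtons: 30

```text
clock: 33.83
position: [0.4762, -0.1793, 0.0053]
ee_rot: [0.001, 0.734, 0.679, 0.0]
contact_force: [-0.1, 0.4, 0.0]
width: 0.0365
gripper_force: 0.0
```

Call:
play_rows:
  motion:
    - [0,0,0,0,4]
    - [0,0,0,0,4]
    - [0,0,0,0,4]
    - [0,0,0,0,4]
    - [0,0,0,0,4]

```text
clock: 34.45
position: [0.476, -0.1793, 0.0048]
ee_rot: [0.001, 0.734, 0.679, 0.0]
contact_force: [-1.0, -1.9, 2.6]
width: 0.0096
gripper_force: 29.3
```

Call:
play_rows:
  motion:
    - [0,0,0,0,4]
    - [0,0,-0.6,0,4]
    - [0,0,-1.4,0,4]
    - [0,0,-2.2,0,4]
    - [0,0,-2.2,0,4]

```text
clock: 35.08
position: [0.4766, -0.1793, 0.0942]
ee_rot: [0.002, 0.734, 0.679, 0.001]
contact_force: [0.5, 0.2, -0.2]
width: 0.0099
gripper_force: 29.3
```

```bash
python3 - <<'E'
from h import *
np.set_printoptions(precision=4,suppress=True)
weigh(2);print(manip.get_state()["ee_rot"])
w=grab("wrist");pickle.dump(w,open("w10.pkl","wb"));cv2.imwrite("pics/w10.png",w["img"][:,:,::-1])
E
```

```text
force [ -0.726   0.117  -1.221 -39.34  -20.601   0.021] std [0.18  0.507 0.089 0.097 0.09  0.005] pos [ 0.4747 -0.1783  0.0918] w 0.0101
[-0.0008  0.7341  0.679  -0.0002]
```

View pics/w10.png

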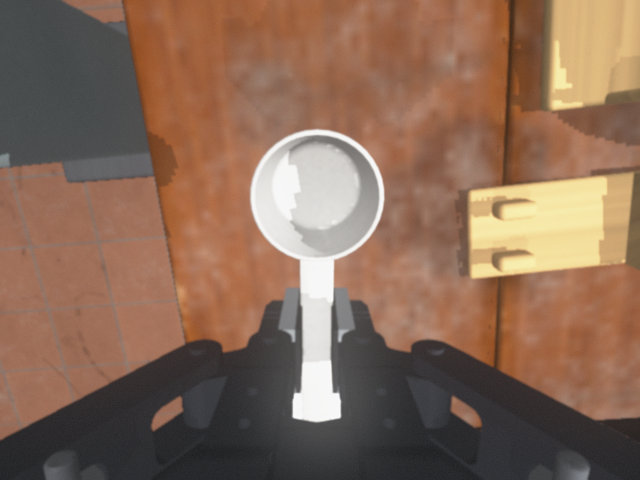

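The scoop is held level, bowl rim centred at (317,195). I measure the bowl offset, then carry and turn.

```bash
python3 - <<'E'
from h import *
np.set_printoptions(precision=4,suppress=True)
w=pickle.load(open("w10.pkl","rb"));P=cloud(w);p=np.array([.4755,-.179,.093])
hsv=cv2.cvtColor(w["img"],cv2.COLOR_RGB2HSV)
print("rim z far/near/left/right",np.nanmax(P[127:135,310:325,2]),np.nanmax(P[252:262,335:345,2]),P[195,250:258,2].max(),P[195,378:386,2].max())
print("bowl floor",P[170,330],P[200,330],P[225,330]," handle",P[275,317],P[300,317],P[360,317],P[410,317])
for z in(.115,.118):
    c=ray(w,317,195,z);d=(c-p)[:2];a=np.deg2rad(85.5);print(c,"along",d@[np.cos(a),np.sin(a)],"lat",d@[np.sin(a),-np.cos(a)],"diam",ray(w,317,129,z)-ray(w,317,261,z))
E
```

```text
rim z far/near/left/right 0.23398213175005889 0.11295539298284878 0.23398213175005889 0.11247763732120715
bowl floor [ 0.4836 -0.1233  0.0887] [ 0.4829 -0.1345  0.0877] [ 0.4822 -0.1438  0.0889]  handle [ 0.4764 -0.1554  0.1111] [ 0.4757 -0.1637  0.1125] [ 0.4739 -0.1877  0.1101] [ 0.472  -0.2123  0.1052]
[ 0.4785 -0.1282  0.115 ] along 0.050853290738189956 lat -0.0010242237299980144 diam [0.0031 0.0402 0.    ]
[ 0.4785 -0.1278  0.118 ] along 0.05129392268396455 lat -0.0010256706616414615 diam [0.003  0.0392 0.    ]
```

Call:
play_rows:
  motion:
    - [0,0.6,-0.2,1,4]
    - [0.1,1.5,-0.2,2,4]
    - [0.2,2.4,-0.2,3,4]
    - [0.3,3.2,-0.2,4,4]
    - [0.4,3.8,-0.2,5,4]

```text
clock: 35.85
position: [0.6285, -0.1743, 0.098]
ee_rot: [-0.001, 0.953, 0.302, -0.001]
contact_force: [-0.3, -0.8, -1.4]
width: 0.0099
gripper_force: 29.3
```

Call:
play_rows:
  motion:
    - [0.1,0.07,0,1,4]
    - [0.23,0.15,0,2,4]
    - [0.23,0.15,0,3,4]
    - [0.23,0.15,0,3.3,4]
    - [0.23,0.15,0,3.3,4]

```text
clock: 36.48
position: [0.6381, -0.1739, 0.0983]
ee_rot: [-0.001, 1.0, 0.022, -0.002]
contact_force: [-0.0, 0.5, -0.6]
width: 0.0097
gripper_force: 29.3
```

Call:
play_rows:
  motion:
    - [0,0,0,0,4]
    - [0,0,0,0,4]

```text
clock: 36.72
position: [0.639, -0.1743, 0.1]
ee_rot: [-0.0, 1.0, 0.022, -0.0]
contact_force: [-0.2, 0.4, -1.1]
width: 0.0097
gripper_force: 29.3
```

```bash
python3 - <<'E'
from h import *
np.set_printoptions(precision=4,suppress=True)
weigh(3);s=manip.get_state();q=s["ee_rot"];print(2*np.degrees(np.arctan2(q[2],q[1])))
w=grab("wrist");pickle.dump((w,s),open("w11.pkl","wb"));P=cloud(w);hsv=cv2.cvtColor(w["img"],cv2.COLOR_RGB2HSV)
p=s["position"]
# wood mask: block top edges (z~.019) and bowl rim circle
m=(hsv[...,0]>12)&(hsv[...,0]<28)&(hsv[...,1]>50)&(hsv[...,1]<160)&(hsv[...,2]>130)&(P[...,2]>.012)&(P[...,2]<.03)
for c,a,l in blobs(m,300):
    Q=P[l][:,:2];print("block",c,a,cv2.minAreaRect(Q.astype(np.float32)*1000),np.percentile(Q,[1,50,99],axis=0))
g=(hsv[...,1]<60)&(hsv[...,2]>120)&(P[...,2]>p[2]+.012)&(P[...,2]<p[2]+.03)
for c,a,l in blobs(g,300):
    v,u=np.nonzero(l);b=v<262;cc,r=cv2.minEnclosingCircle(np.stack([u[b],v[b]],1).astype(np.float32));print("scoop",c,a,u.min(),u.max(),v.min(),v.max(),cc,r,ray(w,*cc,p[2]+.022))
E
```

```text
force [  0.309  -0.22   -0.415 -52.088 -22.334  -0.002] std [0.134 0.735 0.283 0.017 0.015 0.002] pos [ 0.6392 -0.1744  0.1005] w 0.0099
2.540563972254482
block [320.9458 125.0664] 1973 ((706.5501098632812, -171.96421813964844), (20.690937042236328, 56.20066833496094), 1.7144174575805664) [[ 0.6992 -0.1995]
 [ 0.7118 -0.1738]
 [ 0.7172 -0.1441]]
scoop [316.6344 275.5553] 9951 251 383 130 421 (316.7560729980469, 196.2263946533203) 66.77947998046875 [ 0.6873 -0.171   0.1225]
```

```bash
python3 - <<'E'
from h import *
np.set_printoptions(precision=4,suppress=True)
w,s=pickle.load(open("w11.pkl","rb"));hsv=cv2.cvtColor(w["img"],cv2.COLOR_RGB2HSV)
m=((hsv[...,0]>12)&(hsv[...,0]<28)&(hsv[...,1]<165)&(hsv[...,2]>150)).astype(np.uint8)
for u in(285,300,320,340,355):
    v=np.nonzero(m[60:125,u])[0]
    if len(v):print("far",u,v.min()+60,ray(w,u,v.min()+59.5,.019))
for v in(115,122,128):
    x=np.nonzero(m[v,220:430])[0]+220;print("side",v,x.min(),x.max(),ray(w,x.min()-.5,v,.019),ray(w,x.max()+.5,v,.019))
for v in range(300,479,8):
    x=np.nonzero(m[v])[0];x=x[(x>180)&(x<460)]
    if len(x):print(v,x.min(),x.max(),len(x),end="; ")
b=np.nonzero((hsv[100:200,317,1]<60)&(hsv[100:200,317,2]>150))[0];print("rim far row",b.min()+100)
E
```

```text
far 285 111 [ 0.7174 -0.1526  0.019 ]
far 300 111 [ 0.7178 -0.1607  0.019 ]
far 320 111 [ 0.7183 -0.1715  0.019 ]
far 340 111 [ 0.7187 -0.1823  0.019 ]
far 355 112 [ 0.7186 -0.1904  0.019 ]
side 115 267 372 [ 0.7146 -0.1426  0.019 ] [ 0.7172 -0.2001  0.019 ]
side 122 268 371 [ 0.711  -0.1432  0.019 ] [ 0.7136 -0.1998  0.019 ]
side 128 267 371 [ 0.7079 -0.1427  0.019 ] [ 0.7104 -0.2001  0.019 ]
300 276 358 21; 308 301 331 6; 316 302 330 8; 324 302 330 9; 332 324 330 7; 340 302 330 13; 348 302 330 21; 356 303 330 11; 364 302 330 10; 372 302 329 8; 380 301 331 15; 388 301 330 12; 396 302 329 15; 404 302 327 16; 412 302 329 27; 420 309 324 14; rim far row 129
```

Call:
play_rows:
  motion:
    - [0,0.02,0.6,0,4]
    - [0,0.02,1.2,0,4]
    - [0,0.02,1.6,0,4]
    - [0,0.02,1.75,0,4]
    - [0,0.02,1.75,0,4]

```text
clock: 37.55
position: [0.6394, -0.1752, 0.0305]
ee_rot: [0.0, 1.0, 0.022, 0.0]
contact_force: [0.9, 0.2, -0.2]
width: 0.0098
gripper_force: 29.3
```

Call:
play_rows:
  motion:
    - [0,0,0.1,0,4]
    - [0,0,0.2,0,4]
    - [0,0,0.25,0,4]
    - [0,0,0.25,0,4]

```text
clock: 38.05
position: [0.6392, -0.1751, 0.0204]
ee_rot: [-0.0, 1.0, 0.022, -0.0]
contact_force: [0.3, 1.1, -0.5]
width: 0.0094
gripper_force: 29.3
```

```bash
python3 - <<'E'
from h import *
weigh(3)
E
```

```text
force [-4.7000e-02 -3.1500e-01 -2.8200e-01 -5.3731e+01 -1.9766e+01 -1.0000e-03] std [0.17  0.317 0.676 0.015 0.014 0.001] pos [ 0.6394 -0.1752  0.0206] w 0.01
```

Call:
play_rows:
  motion:
    - [0,0,0.07,0,4]
    - [0,0,0.14,0,4]
    - [0,0,0.2,0,4]
    - [0,0,0.24,0,4]
    - [0,0,0.24,0,4]

```text
clock: 38.83
position: [0.6392, -0.1752, 0.0107]
ee_rot: [-0.0, 1.0, 0.022, -0.0]
contact_force: [-0.2, 0.8, -0.8]
width: 0.0096
gripper_force: 29.3
```

```bash
python3 - <<'E'
from h import *
weigh(3)
E
```

```text
force [ 2.3000e-02  7.6000e-02 -3.4600e-01 -5.3930e+01 -1.9437e+01 -1.0000e-03] std [0.121 0.429 0.334 0.014 0.012 0.001] pos [ 0.6394 -0.1752  0.011 ] w 0.0099
```

Nearly on the floor; release, rise, and check.

Call:
play_rows:
  motion:
    - [0,0,0.02,0,4]
    - [0,0,0.03,0,4]
    - [0,0,0.03,0,14]
    - [0,0,0.03,0,24]
    - [0,0,0.03,0,30]

```text
clock: 39.6
position: [0.6394, -0.1751, 0.0097]
ee_rot: [0.0, 1.0, 0.022, 0.0]
contact_force: [0.3, -0.3, -0.0]
width: 0.0298
gripper_force: 0.0
```

Call:
play_rows:
  motion:
    - [0,0,0,0,30]
    - [0,0,-0.4,0,30]
    - [0,0,-1.2,0,30]
    - [0,0,-2.4,0,30]
    - [0,0,-2.8,0,30]

```text
clock: 40.22
position: [0.6414, -0.176, 0.1264]
ee_rot: [0.001, 1.0, 0.022, 0.003]
contact_force: [0.7, -0.4, 1.1]
width: 0.0298
gripper_force: 0.0
```

Call:
play_rows:
  motion:
    - [-1,0,-1.2,0,30]
    - [-2,0,-2,0,30]
    - [-2.5,0,-2,0,30]
    - [-2.5,0,-2,0,30]

```text
clock: 40.72
position: [0.5381, -0.1794, 0.2023]
ee_rot: [0.0, 1.0, 0.022, 0.0]
contact_force: [0.9, -0.8, -0.1]
width: 0.03
gripper_force: 0.0
```

```bash
python3 - <<'E'
from h import *
np.set_printoptions(precision=4,suppress=True)
weigh(2);s=manip.get_state()
w=grab("wrist");t=grab("top");P=cloud(w);hsv=cv2.cvtColor(w["img"],cv2.COLOR_RGB2HSV)
g=(hsv[...,1]<40)&(hsv[...,2]>120)&(P[...,0]>.55)&(P[...,0]<.73)&(P[...,1]<-.14)&(P[...,1]>-.21)&(P[...,2]<.06)
for c,a,l in blobs(g,150):
    v,u=np.nonzero(l);print("scoop",c,a,u.min(),u.max(),v.min(),v.max())
    q=(v<v.min()+ (u.max()-u.min()));cc=((u.min()+u.max())/2,v.min()+(u.max()-u.min())/2);print(" bowl",ray(w,*cc,.035))
    for vv in range(v.min(),v.max(),12):
        uu=u[v==vv];print("  ",vv,uu.min(),uu.max(),P[vv,int(uu.mean())])
wd=(hsv[...,0]>12)&(hsv[...,0]<28)&(hsv[...,1]>50)&(hsv[...,1]<165)&(hsv[...,2]>130)&(P[...,0]>.55)&(P[...,1]<-.13)
for c,a,l in blobs(wd,300): print("rest",cv2.minAreaRect(P[l][:,:2].astype(np.float32)*1000))
hs=cv2.cvtColor(t["img"],cv2.COLOR_RGB2HSV);PT=cloud(t)
m=(hs[...,0]>15)&(hs[...,0]<32)&(hs[...,1]>130)&(PT[...,2]>.08)&(PT[...,2]<.13)
for c,a,l in blobs(m,40):print("tin",c,a,ray(t,*c,.095 if c[0]<215 else .104))
g=(hs[...,1]<50)&(hs[...,2]>120)&(PT[...,0]>.54)&(PT[...,0]<.72)&(PT[...,1]<-.14)&(PT[...,1]>-.22)
for c,a,l in blobs(g,50):
    v,u=np.nonzero(l);print("scoop top",c,a,u.min(),u.max(),v.min(),v.max(),PT[l][:,2].max(),"tail",ray(t,u[v==v.max()].mean(),v.max(),.012))
E
```

```text
force [  0.373   0.141  -0.603 -42.578 -23.641   0.025] std [0.1   0.469 0.351 0.086 0.055 0.005] pos [ 0.5398 -0.1796  0.2014] w 0.0302
scoop [317.0957  62.0196] 4180 288 346 0 178
 bowl [ 0.6785 -0.1725  0.035 ]
   0 292 342 [ 0.7036 -0.1737  0.0119]
   12 288 346 [ 0.697  -0.1725  0.0065]
   24 289 345 [ 0.6885 -0.1721  0.0072]
   36 293 341 [ 0.6805 -0.1725  0.0055]
   48 306 328 [ 0.6713 -0.1729  0.0087]
   60 309 324 [ 0.6591 -0.1727  0.0301]
   72 310 324 [ 0.651  -0.1738  0.0299]
   84 310 324 [ 0.6426 -0.1741  0.0304]
   96 310 324 [ 0.6344 -0.1745  0.029 ]
   108 310 323 [ 0.6258 -0.1741  0.0283]
   120 310 323 [ 0.6171 -0.1745  0.0265]
   132 310 323 [ 0.6083 -0.1749  0.0246]
   144 310 323 [ 0.5991 -0.1753  0.0228]
   156 310 322 [ 0.5897 -0.1757  0.0199]
   168 310 322 [ 0.5798 -0.1762  0.0158]
rest ((636.1820678710938, -173.38047790527344), (140.79345703125, 59.53099060058594), 2.268850326538086)
rest ((657.2777099609375, -187.44798278808594), (23.985469818115234, 105.09052276611328), 70.93896484375)
tin [191.3297 202.9243] 185 [0.678  0.2131 0.095 ]
tin [305.0529 215.127 ] 189 [ 0.6527 -0.0076  0.104 ]
tin [236.6526 217.0895] 190 [0.6482 0.123  0.104 ]
tin [188.9789 242.0526] 190 [0.6009 0.2137 0.095 ]
scoop top [472.5462 192.4869] 2662 436 526 159 211 0.6104363461541674 tail [ 0.6853 -0.3907  0.012 ]
scoop top [387.1406 219.637 ] 562 377 397 198 256 0.2656570738358544 tail [ 0.5885 -0.1791  0.012 ]
```

```bash
python3 -c "
from rig import manip
print(manip.sign_off())"
```

```text
the job is handed in; nothing more can be done
None
```

I handed the job in at about 41 s of the 210 s limit, and the last camera check showed everything in place: the two full tins are in rack bays 1 and 3 against the back board, the two empty tins are on the tray, the scoop is seated in its rest, and I did not touch the cup or the timer.

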